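Tip the profile post up into its locating corner and bolt it in

ROBOT

A 7-joint arm with a two-finger parallel gripper is mounted at the origin on a cart in front of the work surface, level with it; the furniture and walls round the work are solid. World frame = base frame: x ahead of the robot, y to its left, z up, the work surface at z = 0. Lengths are in m, angles in rad, forces in N, time in s.
With the tool pointing down it reaches from about 0.425 to 1.025 m from the base axis. Payload 3.6 kg.
Tool frame: the origin (TCP) lies midway between the tips of the shut fingers; the grasp point (between the pads) lies 19 mm behind it; z points along the fingers, y is the line along which they close (so a half turn about z gives the same grasp; the last joint's range is limited). The gripper opens to 85 mm and grips with 20 to 120 N. Pads are 22 mm wide; open, the fingers measure 114 mm over their backs; the gripper's body (76 mm by 85 mm) begins 54 mm behind the grasp point. The pads swing forward as they close: fully open they stand 13 mm farther back than shut.
Start: joints at [1.101, 0.591, 0.048, 1.609, -0.033, 0.943, -0.034], TCP at [0.267, -0.674, 0.231] pointing down, gripper open.
Joint ranges: [-2.69, 2.69], [-0.47, 2.24], [-1.27, 1.36], [0.19, 2.51], [-1.53, 4.68], [0.08, 2.07], [-3.09, 3.09]. Speed limits (rad/s): [2.57, 2.57, 3.14, 3.14, 3.14, 3.14, 3.14].

INTERFACE

Orientations are given as a unit quaternion [w, x, y, z].
In Python, from station import arm gives the robot as it stands.
- The arm moves only by the tool carry_out, never from a script. Its argument "deltas" is a list of rows, each an object with "dp": the shift along the tool's x, y, z in cm, a list of three; "delta_rot": the turn, a rotation vector about the tool's x, y, z in degrees, a list of three. In form: [{"dp": [dx, dy, dz], "delta_rot": [rx, ry, rz]}, ...]. A call has 1 to 12 rows; each row shifts and turns the commanded pose from where the row before left it, along the tool's axes as they then stand; what a row does not reach is not made up. A row lasts 1/12 s, in which the tool goes at most 41.7 mm and 7.16 degrees, less where a joint would pass 70% of its speed; a pose out of reach is approached as far as the arm can. A call with a gripper value outside its range is refused whole. "hand" is the opening, from -1 (shut) to 1 (fully open), so that 0 is half open, set as the call begins (left out, the last holds). The fingers move at their own pace and stop on an object; "newtons" is the grip in N (left out, the last holds). Time passes only in rows, so rows that do not move let the fingers close. It gives the time, the measured TCP pose, the force, the opening and the grip force at its end, in the units of the state.
- arm.state(): the state, without advancing time (a new reading comes with each control period).
- arm.get_image(name): name is "scene" or "top" or "wrist"; returns the picture (400x640x3 uint8, red, green, blue); there is no depth.
- arm.calibration(name): a dict with "intrinsics" (3x3 intrinsics, pixels), "k1" (the pictures are not rectified: a ray, as slopes to the right and down, at radius r is drawn at 1 + k1 r^2 times it, then the intrinsics apply), "rvec" (rotation vector, rad) and "tvec" (3), from world to camera coordinates, as OpenCV has them; the wrist camera has in their place "mount" (4x4, takes a point from camera to tool coordinates, whose origin is the TCP and whose axes are the flange's). Camera axes: x right, y down, z forward; pixel columns grow to the right and rows downward; lengths in m; the calibration is good to about 2 mm. A picture is of the moment at which its call begins: read the wrist's pose just before it. calibration takes no time and is no camera call.
- arm.close_job(): hands the job in; it is judged then, once.
The state is a dict: "clock": time; "joint_pos": joint angles; "joint_velocities": joint speeds; "joint_torque": joint torques, N m; "eef_pos": TCP position; "orientation": TCP orientation; "wrist_force": force on the tool from outside, world axes, zero at the start; "moment": the same for the moment, N m; "finger_gap": finger opening in m; "grasp_force": force on a finger pad.
Only numpy, scipy, OpenCV 4.12 (cv2) and the standard library are available. Lean on these libraries where they do the work, as an engineer would, in place of code of your own. Each camera call takes 0.05 s, during which the arm holds its last target. There are 200 camera calls.

TASK

Tip the lying profile post up onto its black-capped foot, pivoting it over that end on the trolley top rather than lifting it into the air, and stand it squarely in the corner of the aluminium fixture, close against both walls. Then slide the fixture's bolt fully across in front of the post, and leave the post standing free with the small things round it left where they lie.

Things in the scene. Friction and masses are not known exactly. Their poses are not given: they have to be found in the camera images.
- post: Aluminium slotted profile bar, 40 x 40 x 170 mm, about 0.28 kg, lying on the trolley. The foot end has a flat black cap; near the head end a steel grip disc stands out on either side; a screw head 9 mm high ends it. Origin: centre of the underside as it lies, mid-length, 20 mm below the centre line. x axis along the bar from foot to head, y across, z up as it lies; when it stands, x points up.
- post_foot (a point): Centre of the post's flat foot face, 85 mm from mid-length (20 mm above the trolley while the post lies, at trolley height when it stands). Axes as the post's.
- grip_discs (a point): Point midway between the two steel grip discs on the post's y sides: on the centre line, 140 mm from the foot face, 30 mm from the head. The discs are 24 mm across, their outer flat faces 53 mm apart. They sit on one cross shaft that turns freely in the post, so the post swings about them, foot down, when it is held by the discs. Axes as the post's.
- fixture: Fixed aluminium fixture on the trolley: two walls that form a corner, and a bolt beside it. Origin: the point on the trolley top where the centre of the foot stands when the post touches both walls. +x towards the end wall, -y towards the side wall, z up. The corner is open to -x, the side on which the post lies with its foot nearest; the bolt is on the +y side.
- end_wall (a point): Centre of the inner face of the fixture's end wall, at x = +20, z = 30 mm in the fixture. The wall is 10 mm thick, 60 mm high, and runs from y = -30 to +20 mm. Axes as the fixture's.
- side_wall (a point): Centre of the inner face of the fixture's side wall, at y = -20, z = 30 mm in the fixture. The wall is 10 mm thick, 60 mm high, and runs from x = -8 to +30 mm; its foot plate with two screws, 14 mm high, reaches outwards to y = -59 mm. Axes as the fixture's.
- bolt_guide (a point): Centre of the top of the bolt's fixed guide block, 43 mm high, which takes up x = -53 to -13 and y = +40 to +98 mm in the fixture; a foot plate with two screws, 14 mm high, reaches from it to y = +120 mm. Axes as the fixture's.
- bolt (a joint): Travel of the bolt along the fixture's -y, m: 0 drawn back, 0.056 home at its stop; it stays where it is left (about 1.5 N friction). A square 13 mm steel bar with rounded nose, axis at x = -33, z = 34 mm in the fixture. Its nose is at y = +34 mm drawn back and -22 mm home, where it passes the front of a post that touches the end wall with 6.5 mm to spare.
- bolt_pin (a point): Upright round black pin on the bolt's rear end, 16 mm across, from z = 40 to 88 mm. This point is on its axis at z = 66 mm; in the fixture it is at x = -33 mm, and at y = +145 mm with the bolt drawn back, +89 mm with it home. Axes as the fixture's.
- tee_fitting_1: Bystander, loose, to be left alone: black T-shaped tube fitting with blue collars, 28 x 51 x 13 mm, beside the post. Origin: centre of its underside.
- hex_key_1: Bystander, loose, to be left alone: steel hex key, 32 x 74 x 8 mm, beside the post. Origin: centre of its underside.
- puck_2: Bystander, loose, to be left alone: light grey-white turned ring-shaped workpiece, 40 mm across, 24 mm high, beside the fixture's side wall. Origin: centre of its underside.
- spare_valve: Bystander, loose, to be left alone: solenoid valve, 22 x 96 x 47 mm, behind the fixture. Origin: centre of its underside.

How it is judged:
By the outcome, as a careful person would: the job done as asked, in the order asked, and still so for the second after the job is handed in, with the robot touching nothing.
It also fails if it takes over 51 s, if anything falls off the work surface, if the arm or the gripper's body presses on something with over 40 N, if the wrist force passes 120 N, or if a joint passes its speed limit or range.

## Working session

There is one attempt and no reset: what is moved stays moved. The work goes in short steps, Python scripts to look and compute and a tool call to move; the robot and the scene stay as the last step left them, time stands still between calls to the robot, and variables do not carry over. Pictures are saved under pics/ and viewed, at most 10 in all, crops included, and the job is handed in when it is done.

Besides the shell and the picture viewer there is one more tool, called after "Emit:" as a command line: name --argument value ..., lists and objects as JSON in quotes. carry_out: Moves the arm, as the interface text tells. Its arguments: {"type":"object","properties":{"deltas":{"type":"array"},"hand":{"type":"number"},"newtons":{"type":"number"}},"required":["deltas"]}

```bash
mkdir -p pics; python3 - <<'E'
from station import arm
import cv2,json
for n in("scene","top"):
    im=arm.get_image(n); cv2.imwrite(f"pics/{n}0.png",im[:,:,::-1])
    print(n,arm.calibration(n))
print(arm.calibration("wrist"));print(arm.state())
E
```

```text
scene {'intrinsics': array([[512.40312975,   0.        , 313.92785556],
       [  0.        , 512.40312975, 200.17944988],
       [  0.        ,   0.        ,   1.        ]]), 'k1': -0.12984006418893138, 'rvec': array([ 1.14308398, -2.32701625,  1.02492603]), 'tvec': array([0.39043698, 0.36143164, 0.62926741])}
top {'intrinsics': array([[433.47027458,   0.        , 327.62707395],
       [  0.        , 433.47027458, 206.12721675],
       [  0.        ,   0.        ,   1.        ]]), 'k1': -0.08217686788012067, 'rvec': array([ 2.10328828, -2.16174465,  0.14724786]), 'tvec': array([0.05933076, 0.55666225, 0.83815646])}
{'intrinsics': array([[321.52816723,   0.        , 314.16683634],
       [  0.        , 321.52816723, 195.14575435],
       [  0.        ,   0.        ,   1.        ]]), 'k1': 0.018226989941285746, 'mount': array([[-7.74882634e-06, -9.55819184e-01, -2.93955247e-01,
         7.45542313e-02],
       [ 9.99999998e-01, -2.37233390e-05,  5.07777847e-05,
        -3.14708171e-04],
       [-5.55079807e-05, -2.93955246e-01,  9.55819183e-01,
        -1.43193328e-01],
       [ 0.00000000e+00,  0.00000000e+00,  0.00000000e+00,
         1.00000000e+00]])}
{'clock': 0.1, 'joint_pos': array([ 1.1004991 ,  0.59200777,  0.04832447,  1.6097215 , -0.03330852,
        0.94270598, -0.03370582]), 'joint_velocities': array([ 0.00025407, -0.00196483,  0.00024291, -0.00330915,  0.00072322,
        0.0021278 ,  0.00089179]), 'joint_torque': array([ 4.51701417e-03, -5.49993825e+01,  1.55290693e+00, -1.98822087e+01,
        9.62961669e-03,  3.89705849e-03,  1.23656997e-05]), 'eef_pos': array([ 0.26647789, -0.67343264,  0.23025962]), 'orientation': array([-9.87897580e-04,  9.82300034e-01,  1.87311519e-01, -2.48353884e-04]), 'wrist_force': array([ 0.77335966, -0.5467834 ,  0.47322283]), 'moment': array([-0.00802011, -0.03303359, -0.08307563]), 'grasp_force': 0.0, 'finger_gap': 0.0855048728252375}
```

View pics/top0.png

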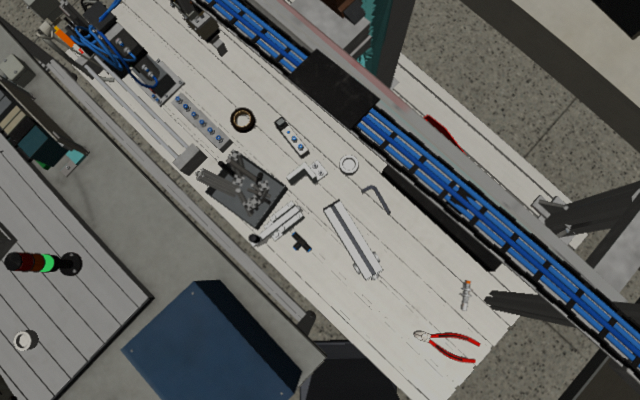

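View pics/scene0.png

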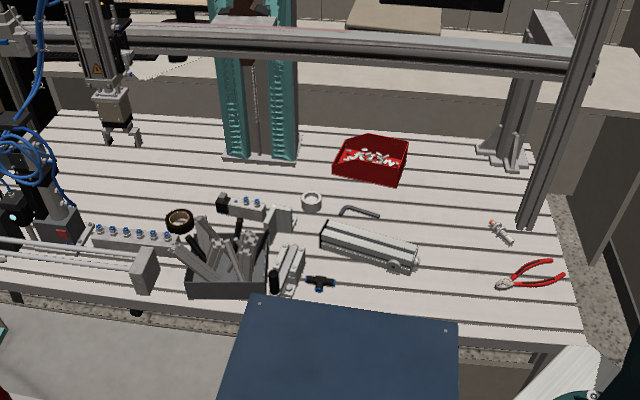

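The top view shows the post at about (325,205)–(375,275), the fixture near (310,175) and the bolt at (250–300, 205–240). Next I'll enlarge both views.

```bash
cat > h.py <<'E'
import numpy as np,cv2
from station import arm
from scipy.spatial.transform import Rotation as R
def cam(n,st=None):
    c=arm.calibration(n);K=c['intrinsics'];d=np.array([c['k1'],0,0,0,0.])
    if n!='wrist': return K,d,cv2.Rodrigues(c['rvec'])[0],c['tvec']
    w,x,y,z=st['orientation'];T=np.eye(4);T[:3,:3]=R.from_quat([x,y,z,w]).as_matrix();T[:3,3]=st['eef_pos']
    M=np.linalg.inv(T@c['mount']);return K,d,M[:3,:3],M[:3,3]
def proj(C,P):
    K,d,Rm,t=C;return cv2.projectPoints(np.array(P,float).reshape(-1,1,3),Rm,t,K,d)[0][:,0]
def pix(C,uv,z):
    K,d,Rm,t=C
    n=cv2.undistortPoints(np.array([[uv]],float),K,d)[0,0];r=Rm.T@np.array([*n,1]);o=-Rm.T@t
    return o+r*(z-o[2])/r[2]
def crop(im,x,y,w,h,s,f): cv2.imwrite(f,cv2.resize(im[y:y+h,x:x+w,::-1],None,fx=s,fy=s,interpolation=cv2.INTER_CUBIC))
E
python3 - <<'E'
from h import *
a=cv2.imread('pics/top0.png')[:,:,::-1];crop(a,240,110,160,120*1+55,4.5 if 0 else 3.4,'pics/c1.png')
crop(a,240,140,150,145,4,'pics/c1.png')
b=cv2.imread('pics/scene0.png')[:,:,::-1];crop(b,205,180,220,125,3.6,'pics/c2.png')
C=cam('top');print(proj(C,[[0,0,0],[.267,-.674,.231],[.5,-.5,0]]),proj(cam('scene'),[[.5,-.5,0],[.267,-.674,.231]]))
for p in[(325,205),(375,275),(250,240)]:print(p,pix(C,p,.03))
E
```

```text
[[357.18635319 483.46288951]
 [759.20903797 348.51934749]
 [580.54076388 228.61683392]] [[523.19183296 151.02950015]
 [692.16964679  85.94593529]]
(325, 205) [0.56275143 0.04963302 0.03      ]
(375, 275) [ 0.41680973 -0.04769441  0.03      ]
(250, 240) [0.49441151 0.20560366 0.03      ]
```

View pics/c1.png

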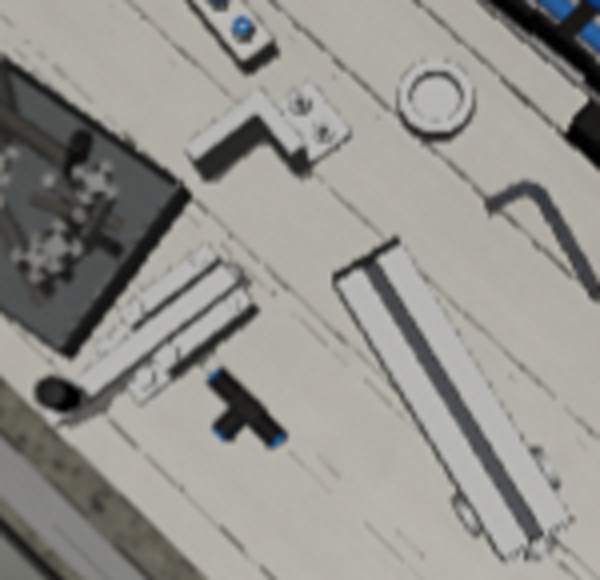

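View pics/c2.png

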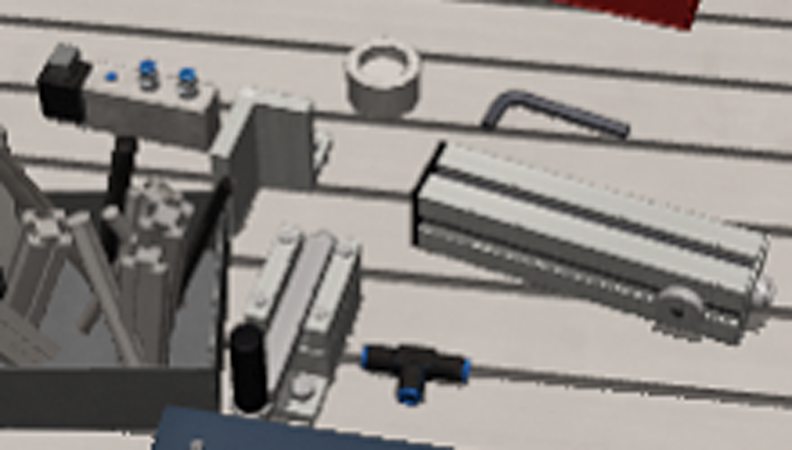

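The crops read clearly: the wall top corners, the pin top at (57,390) in c1, and the black-capped foot at (335,275)–(398,240). I'll fit the fixture and post poses jointly from both views.

```bash
cat > fit.py <<'E'
from h import *
from scipy.optimize import least_squares
T,S=cam('top'),cam('scene')
t=lambda u,v:(240+u/4-.375,140+v/4-.375)
s=lambda u,v:(205+u/3.6-.36,180+v/3.6-.36)
fx=[(T,(30,-30,60),t(258,90)),(T,(30,20,60),t(187,151)),(T,(-33,145,88),t(57,390)),
(S,(-8,-20,60),s(312,100)),(S,(-8,-20,0),s(311,187)),(S,(30,20,60),s(213,152)),(S,(30,-30,60),s(250,89)),(S,(-33,145,88),s(244,330))]
po=[(T,(-85,20,40),t(335,275)),(T,(-85,-20,40),t(398,240)),(T,(85,20,40),t(505,558)),(T,(85,-20,40),t(567,518)),
(S,(-85,-20,40),s(443,143)),(S,(-85,20,40),s(425,190)),(S,(-85,20,0),s(415,240)),(S,(85,20,0),s(742,342)),(S,(85,20,40),s(752,290))]
def W(p,q):
    c,sn=np.cos(p[2]),np.sin(p[2]);x,y,z=np.array(q)/1000
    return [p[0]+c*x-sn*y,p[1]+sn*x+c*y,z]
def go(L,p0):
    f=lambda p:np.concatenate([proj(C,W(p,q))[0]-m for C,q,m in L])
    r=least_squares(f,p0,loss='soft_l1');print(r.x[:2].round(4),np.degrees(r.x[2]).round(2));print(r.fun.reshape(-1,2).round(1).tolist() if 0 else f(r.x).reshape(-1,2).round(1).tolist());return r.x
E
python3 - <<'E'
from fit import *
F=go(fx,[.6,.1,.8]);P=go(po,[.49,0,.7+3.14])
for n,uv,z in[('puck',t(436,97),.024),('tee',t(245,405),.01),('key end',t(490,208),.01),('key2',t(598,290),.008),('valve',t(245,60),.04)]:print(n,pix(T,uv,z))
print('disc',W(P,(55,0,20)),'foot',W(P,(-85,0,20)))
c,sn=np.cos(F[2]),np.sin(F[2]);d=P[:2]-F[:2];print('post in fixture',c*d[0]+sn*d[1],-sn*d[0]+c*d[1],np.degrees(P[2]-F[2]))
print('pin',W(F,(-33,145,66)))
E
```

```text
[0.6074 0.0915] 36.49
[[1.9, -1.0], [0.1, -1.3], [-1.0, 0.2], [-0.1, 2.8], [1.1, 2.0], [-0.3, -0.5], [-1.2, -1.8], [1.1, 1.1]]
[0.4739 0.0229] 207.59
[[4.0, -2.2], [-28.9, 16.0], [3.0, 0.6], [-30.0, 20.5], [-15.7, 24.8], [-1.2, -3.4], [1.3, -2.0], [-0.1, -0.2], [0.3, -0.9]]
puck [ 0.65022049 -0.00234348  0.024     ]
tee [0.49145442 0.10241548 0.01      ]
key end [ 0.59239349 -0.0294436   0.01      ]
key2 [ 0.54711334 -0.08487402  0.008     ]
valve [0.66907403 0.09712898 0.04      ]
disc [np.float64(0.4251856861886258), np.float64(-0.002528969893541542), np.float64(0.02)] foot [np.float64(0.5492669914642999), np.float64(0.06230797698927347), np.float64(0.02)]
post in fixture -0.14806213536837787 0.02420359928514961 171.10254782996432
pin [np.float64(0.49461299534677555), np.float64(0.1884822850823848), np.float64(0.066)]
```

```bash
sed -i 's/^def W/po=[(C,(a,-b,c),m) for C,(a,b,c),m in po]\ndef W/' fit.py
python3 - <<'E'
from fit import *
F=go(fx,[.6,.1,.8]);P=go(po,[.49,0,.7+3.14]);PT=go(po[:4],P);PS=go(po[4:],P);go(fx[:3],F);go(fx[3:],F)
print('disc',W(P,(55,0,20)),'foot',W(P,(-85,0,20)))
c,sn=np.cos(F[2]),np.sin(F[2])
for q in [(0,0,0),(-85,0,0),(55,0,0)]:
  d=np.array(W(P,q)[:2])-F[:2];print('post in fixture',c*d[0]+sn*d[1],-sn*d[0]+c*d[1],np.degrees(P[2]-F[2]))
E
```

```text
[0.6074 0.0915] 36.49
[[1.9, -1.0], [0.1, -1.3], [-1.0, 0.2], [-0.1, 2.8], [1.1, 2.0], [-0.3, -0.5], [-1.2, -1.8], [1.1, 1.1]]
[ 0.4903 -0.0068] 210.0
[[-0.0, 0.2], [0.9, -1.2], [1.9, 1.3], [3.3, 0.7], [-0.1, -1.5], [-3.3, 0.2], [-0.8, 1.6], [-0.5, 0.8], [-0.0, 0.1]]
[ 0.4911 -0.0039] 209.34
[[-1.1, -0.5], [-0.1, -1.7], [-0.0, 1.0], [1.5, 0.6]]
[ 0.4903 -0.0083] 209.96
[[0.5, -1.9], [-2.7, -0.2], [-0.1, 1.2], [0.1, 0.4], [0.6, -0.3]]
[0.6064 0.0924] 37.53
[[1.1, -0.5], [-0.4, -0.5], [-0.4, 1.6]]
[0.609  0.0903] 35.97
[[-0.0, 2.1], [1.2, 1.2], [-0.3, -1.5], [-1.0, -2.6], [0.2, 0.0]]
disc [np.float64(0.44262947486927834), np.float64(-0.03431653197940235), np.float64(0.02)] foot [np.float64(0.5638761128620629), np.float64(0.03567813049886572), np.float64(0.02)]
post in fixture -0.1526295885141596 -0.0094349020820364 173.5113383170808
post in fixture -0.06817407827437869 -0.019040462458103244 173.5113383170808
post in fixture -0.2072772716104884 -0.003219539485757844 173.5113383170808
```

```bash
python3 - <<'E'
from fit import *
for n,C,uv in[('pilA top',T,(490,297)),('pilA top tip',T,(575,305)),('pilB top',T,(545,205)),('pilA scene',S,(525,225)),('pilB scene',S,(505,160)),('plier',T,(450,345)),('brass',T,(466,295))]:print(n,pix(C,uv,0).round(3))
# arm line-of-path heights in scene
print(proj(T,[[.267,-.674,.231],[.33,-.45,.23],[.38,-.24,.23],[.443,-.034,.1]]).round(), proj(S,[[.267,-.674,.231],[.33,-.45,.23],[.38,-.24,.23],[.443,-.034,.1]]).round())
im=arm.get_image('wrist');cv2.imwrite('pics/w0.png',im[:,:,::-1])
E
```

```text
pilA top [ 0.363 -0.289  0.   ]
pilA top tip [ 0.339 -0.471  0.   ]
pilB top [ 0.554 -0.425  0.   ]
pilA scene [ 0.355 -0.299  0.   ]
pilB scene [ 0.506 -0.437  0.   ]
plier [ 0.269 -0.199  0.   ]
brass [ 0.369 -0.238  0.   ]
[[759. 349.]
 [638. 320.]
 [510. 295.]
 [370. 261.]] [[692.  86.]
 [617. 105.]
 [530. 132.]
 [403. 222.]]
```

View pics/w0.png

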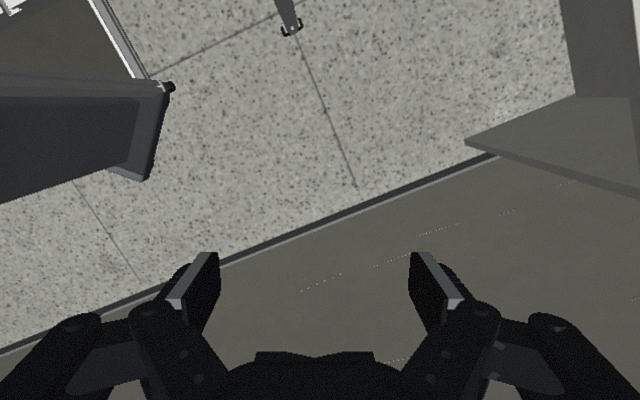

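The wrist camera shows only the trolley's outer rail. In the scene and top views a gantry pillar stands at about (0.36,-0.29), right between the arm and the work, so I need its height.

```bash
python3 - <<'E'
from fit import *
for z in(0,.2,.3,.4,.5,.6,.7,.8):
  print(z,proj(T,[[.36,-.295,z],[.53,-.43,z]]).round().tolist(),proj(S,[[.36,-.295,z],[.53,-.43,z]]).round().tolist())
for C in(T,S):print('cam',(-C[2].T@C[3]).round(3))
a=cv2.imread('pics/top0.png')[:,:,::-1];b=cv2.imread('pics/scene0.png')[:,:,::-1]
A=cv2.resize(a[170:400,400:640],(480,460));B=cv2.resize(b[0:260,440:640],(354,460))
cv2.imwrite('pics/pil.png',np.hstack([A[:,:,::-1],B[:,:,::-1]])[:, :800])
E
```

```text
0 [[493.0, 299.0], [548.0, 216.0]] [[522.0, 224.0], [494.0, 156.0]]
0.2 [[536.0, 305.0], [603.0, 200.0]] [[553.0, 141.0], [517.0, 77.0]]
0.3 [[568.0, 310.0], [642.0, 189.0]] [[572.0, 89.0], [529.0, 30.0]]
0.4 [[610.0, 316.0], [692.0, 174.0]] [[592.0, 30.0], [542.0, -21.0]]
0.5 [[671.0, 324.0], [759.0, 154.0]] [[613.0, -37.0], [556.0, -78.0]]
0.6 [[759.0, 336.0], [844.0, 126.0]] [[633.0, -111.0], [569.0, -139.0]]
0.7 [[875.0, 346.0], [897.0, 99.0]] [[647.0, -185.0], [580.0, -201.0]]
0.8 [[403.0, 222.0], [7.0, 278.0]] [[642.0, -238.0], [583.0, -255.0]]
cam [0.422 0.031 0.915]
cam [0.067 0.445 0.691]
```

View pics/pil.png

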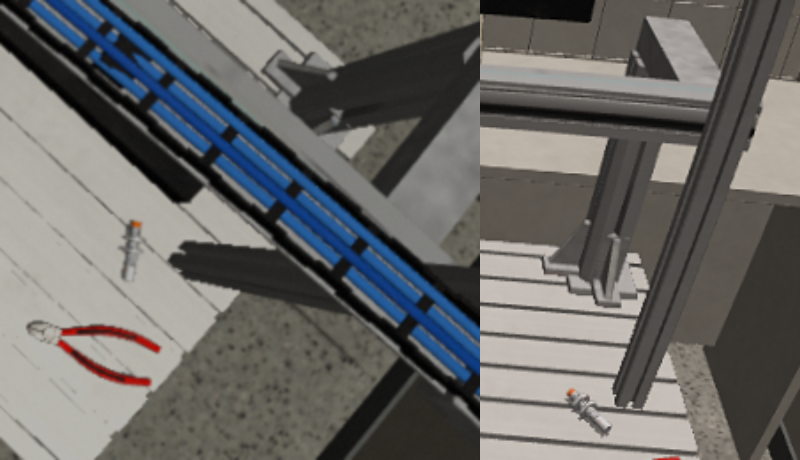

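```bash
python3 - <<'E'
from fit import *
for z in(.25,.3,.35,.4,.45,.5):
  print(z,'tray near edge',pix(T,(400,160),z)[:2].round(3),pix(T,(620,380),z)[:2].round(3),'blue mid',pix(T,(470,200),z)[:2].round(3),'far gray',pix(T,(470,165),z)[:2].round(3))
  print('   scene beam top@300',pix(S,(300,25),z)[:2].round(3),'bot',pix(S,(300,58),z)[:2].round(3),'@560 top',pix(S,(560,42),z)[:2].round(3))
E
```

```text
0.25 tray near edge [ 0.596 -0.075] [ 0.245 -0.398] blue mid [ 0.529 -0.181] far gray [ 0.585 -0.186]
   scene beam top@300 [ 0.889 -0.157] bot [ 0.769 -0.068] @560 top [ 0.518 -0.55 ]
0.3 tray near edge [ 0.583 -0.067] [ 0.258 -0.365] blue mid [ 0.521 -0.166] far gray [ 0.573 -0.17 ]
   scene beam top@300 [ 0.796 -0.089] bot [ 0.689 -0.01 ] @560 top [ 0.467 -0.437]
0.35 tray near edge [ 0.57  -0.059] [ 0.271 -0.333] blue mid [ 0.513 -0.15 ] far gray [ 0.561 -0.153]
   scene beam top@300 [ 0.703 -0.021] bot [0.61  0.048] @560 top [ 0.416 -0.324]
0.4 tray near edge [ 0.557 -0.051] [ 0.285 -0.301] blue mid [ 0.505 -0.134] far gray [ 0.548 -0.137]
   scene beam top@300 [0.609 0.048] bot [0.53  0.106] @560 top [ 0.364 -0.211]
0.45 tray near edge [ 0.544 -0.043] [ 0.298 -0.269] blue mid [ 0.497 -0.118] far gray [ 0.536 -0.121]
   scene beam top@300 [0.516 0.116] bot [0.45  0.165] @560 top [ 0.313 -0.099]
0.5 tray near edge [ 0.531 -0.035] [ 0.311 -0.237] blue mid [ 0.489 -0.102] far gray [ 0.524 -0.104]
   scene beam top@300 [0.423 0.184] bot [0.371 0.223] @560 top [0.262 0.014]
```

Emit:
carry_out --deltas '[{"dp": [0,-1,0],"delta_rot": [6.5,0,0]},{"dp": [0,-1,0],"delta_rot": [6.5,0,0]},{"dp": [0,-1,0],"delta_rot": [6.5,0,0]},{"dp": [0,-1,0],"delta_rot": [6.5,0,0]},{"dp": [0,-1,0],"delta_rot": [6.5,0,0]},{"dp": [0,-1,0],"delta_rot": [6.5,0,0]},{"dp": [0,-1,0],"delta_rot": [6.5,0,0]}]'

```text
clock: 0.73
eef_pos: [0.2431, -0.6143, 0.2544]
orientation: [-0.382, 0.905, 0.173, -0.073]
wrist_force: [-0.5, 0.3, -0.1]
finger_gap: 0.0851
grasp_force: 0.0
```

```bash
python3 - <<'E'
from h import *
st=arm.state();im=arm.get_image('wrist');cv2.imwrite('pics/w1.png',np.rot90(im[:,:,::-1],-1))
print(st['joint_pos'].round(3),st['eef_pos'],st['orientation'])
E
```

```text
[ 1.117  0.869  0.052  1.217 -0.061  1.856 -0.019] [ 0.24311273 -0.61433944  0.25436676] [-0.38209179  0.90494125  0.17256561 -0.07285813]
```

View pics/w1.png

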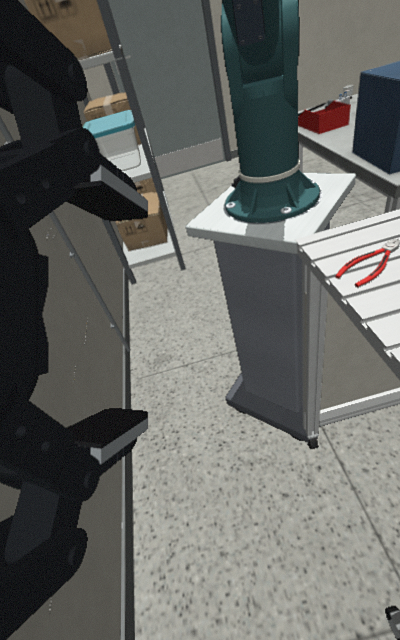

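The wrist view shows the robot base (teal) and the trolley edge. The gantry is outside the frame on the right, so I'll pan right, keeping the flange in place.

Emit:
carry_out --deltas '[{"dp": [2,0,0],"delta_rot": [0,4.7,4.7]},{"dp": [2,0,0],"delta_rot": [0,4.7,4.7]},{"dp": [2,0,0],"delta_rot": [0,4.7,4.7]},{"dp": [2,0,0],"delta_rot": [0,4.7,4.7]},{"dp": [2,0,0],"delta_rot": [0,4.7,4.7]},{"dp": [2,0,0],"delta_rot": [0,4.7,4.7]}]'

```text
clock: 1.28
eef_pos: [0.3611, -0.6044, 0.2534]
orientation: [-0.381, 0.91, -0.151, 0.06]
wrist_force: [-0.3, 1.2, -0.1]
finger_gap: 0.0856
grasp_force: 0.0
```

```bash
python3 - <<'E'
from h import *
st=arm.state();im=arm.get_image('wrist');cv2.imwrite('pics/w2.png',np.rot90(im[:,:,::-1],-1))
print(st['joint_pos'].round(3),st['eef_pos'],st['orientation'])
E
```

```text
[ 1.112  0.844  0.121  1.277 -0.55   1.693 -0.552] [ 0.36114412 -0.60437398  0.25339546] [-0.38050421  0.91041441 -0.1508796   0.05997919]
```

View pics/w2.png

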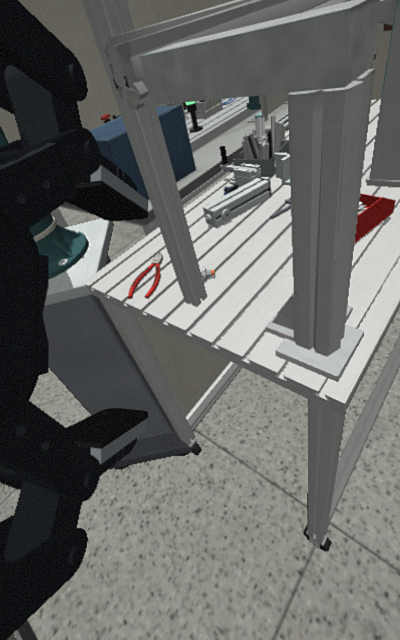

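The wrist view clearly shows pillar A (foot at about (200,300)), beam bracket (125,90), pillar B and the post beyond. Checking how the beam and tray heights project here.

```bash
python3 - <<'E'
from fit import *
st=arm.state();C=cam('wrist',st)
f=lambda P:[(round(399-v),round(u)) for u,v in proj(C,P)]
print('cam',(-C[2].T@C[3]).round(3))
print('A',[(z,f([[.36,-.295,z]])) for z in(0,.2,.3,.4,.5)],'B',f([[.53,-.43,0],[.53,-.43,.3]]))
for z in(.3,.35,.4,.45,.5,.55,.6,.7):
  print(z,'near tray @top(560,310),(635,388),(400,160)',f([pix(T,(545,312),z),pix(T,(620,380),z),pix(T,(400,160),z),pix(T,(470,165),z)]))
E
```

```text
cam [ 0.4   -0.725  0.354]
A [(0, [(197, 300)]), (0.2, [(162, 187)]), (0.3, [(135, 98)]), (0.4, [(94, -37)]), (0.5, [(23, -268)])] B [(325, 333), (342, 66)]
0.3 near tray @top(560,310),(635,388),(400,160) [(135, 93), (29, 139), (277, 33), (291, 37)]
0.35 near tray @top(560,310),(635,388),(400,160) [(124, 35), (21, 66), (265, -9), (277, -12)]
0.4 near tray @top(560,310),(635,388),(400,160) [(112, -29), (11, -13), (252, -57), (261, -68)]
0.45 near tray @top(560,310),(635,388),(400,160) [(98, -102), (0, -101), (237, -112), (243, -131)]
0.5 near tray @top(560,310),(635,388),(400,160) [(83, -184), (-13, -199), (219, -176), (222, -203)]
0.55 near tray @top(560,310),(635,388),(400,160) [(65, -279), (-27, -309), (199, -251), (199, -288)]
0.6 near tray @top(560,310),(635,388),(400,160) [(44, -390), (-44, -436), (174, -340), (171, -387)]
0.7 near tray @top(560,310),(635,388),(400,160) [(-12, -681), (-89, -756), (109, -587), (99, -654)]
```

Emit:
carry_out --deltas '[{"dp": [0,0,0],"delta_rot": [7,0,0]},{"dp": [0,0,0],"delta_rot": [7,0,0]},{"dp": [0,0,0],"delta_rot": [7,0,0]},{"dp": [0,0,0],"delta_rot": [7,0,0]},{"dp": [0,0,0],"delta_rot": [0,0,0]}]'

```text
clock: 1.75
eef_pos: [0.3571, -0.6038, 0.2459]
orientation: [-0.594, 0.788, -0.132, 0.09]
wrist_force: [-0.9, 0.4, -2.8]
finger_gap: 0.0853
grasp_force: 0.0
```

```bash
python3 - <<'E'
from fit import *
st=arm.state();im=arm.get_image('wrist');cv2.imwrite('pics/w3.png',np.rot90(im[:,:,::-1],-1))
print(st['joint_pos'].round(3),st['eef_pos'],st['orientation'])
C=cam('wrist',st)
f=lambda P:[(round(399-v),round(u)) for u,v in proj(C,P)]
print('cam',(-C[2].T@C[3]).round(3))
print('A',[(z,f([[.36,-.295,z]])) for z in(0,.2,.3,.4,.5,.6)])
for z in(.35,.4,.45,.5,.55,.6,.7):
  print(z,f([pix(T,(545,312),z),pix(T,(620,380),z),pix(T,(400,160),z),pix(T,(470,165),z)]))
E
```

```text
[ 1.233  1.059 -0.003  1.126 -0.72   2.049 -0.613] [ 0.35714676 -0.60379299  0.2458515 ] [-0.59386625  0.78843152 -0.13232153  0.09049658]
cam [ 0.385 -0.757  0.285]
A [(0, [(195, 411)]), (0.2, [(181, 289)]), (0.3, [(173, 218)]), (0.4, [(163, 137)]), (0.5, [(152, 43)]), (0.6, [(139, -67)])]
0.35 [(173, 184), (93, 181), (279, 185), (288, 179)]
0.4 [(174, 151), (104, 141), (271, 160), (277, 151)]
0.45 [(174, 118), (113, 104), (262, 134), (267, 122)]
0.5 [(174, 87), (122, 70), (254, 108), (257, 94)]
0.55 [(174, 57), (130, 38), (245, 81), (247, 66)]
0.6 [(174, 28), (138, 9), (236, 53), (237, 38)]
0.7 [(175, -29), (151, -45), (218, -5), (217, -19)]
```

View pics/w3.png

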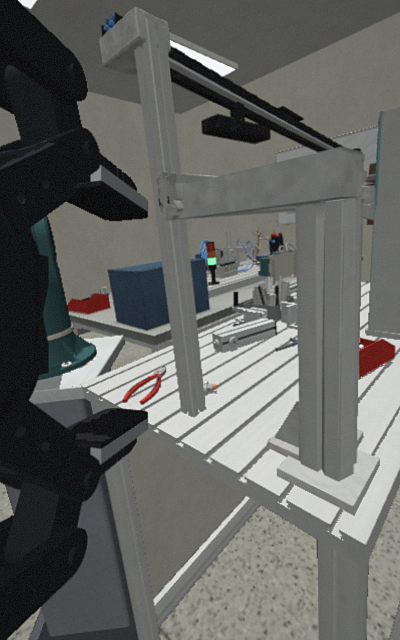

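The picture shows A topped at about z 0.53. A cable tray (z about 0.49–0.56) runs from A's top, parallel to the work and behind it. The way in is retracted on the robot side: turn the tool down, pull back to r≈0.27, swing round, then extend under the tray.

```bash
cat >> h.py <<'E'
def down(head): # tool down, tool x at heading deg
    c,s=np.cos(np.radians(head)),np.sin(np.radians(head));return R.from_matrix(np.array([[c,s,0],[s,-c,0],[0,0,-1]]))
def go(pos,head,p=None,r=None):
    st=arm.state();w,x,y,z=st['orientation']
    r=r or R.from_quat([x,y,z,w]);p=st['eef_pos'] if p is None else p
    rv=np.degrees((r.inv()*down(head)).as_rotvec());d=down(head).inv().apply(np.array(pos)-p)*100
    print('rot',rv.round(2),'then dp cm',d.round(2));return np.array(pos),down(head)
E
python3 - <<'E'
from h import *
st=arm.state();print(st['eef_pos'],st['wrist_force'])
p,r=go(st['eef_pos'],-5)
p,r=go([.127,-.238,.32],-5,p,r);p,r=go([.20,-.18,.32],-5,p,r);p,r=go([.27,-.03,.31],10,p,r);p,r=go([.36,-.034,.15],30,p,r)
E
```

```text
[ 0.35821705 -0.60381786  0.24849477] [-0.25290015 -0.46299924  0.06498165]
rot [-73.28  -8.04 -11.88] then dp cm [0. 0. 0.]
rot [0. 0. 0.] then dp cm [-26.22 -34.43  -7.15]
rot [0. 0. 0.] then dp cm [ 6.77 -6.41  0.  ]
rot [  0.   0. -15.] then dp cm [  9.5  -13.56   1.  ]
rot [  0.   0. -20.] then dp cm [ 7.59  4.85 16.  ]
```

Emit:
carry_out --deltas '[{"dp": [0,0,0],"delta_rot": [-6.1,-0.67,-1]},{"dp": [0,0,0],"delta_rot": [-6.1,-0.67,-1]},{"dp": [0,0,0],"delta_rot": [-6.1,-0.67,-1]},{"dp": [0,0,0],"delta_rot": [-6.1,-0.67,-1]},{"dp": [0,0,0],"delta_rot": [-6.1,-0.67,-1]},{"dp": [0,0,0],"delta_rot": [-6.1,-0.67,-1]},{"dp": [0,0,0],"delta_rot": [-6.1,-0.67,-1]},{"dp": [0,0,0],"delta_rot": [-6.1,-0.67,-1]},{"dp": [0,0,0],"delta_rot": [-6.1,-0.67,-1]},{"dp": [0,0,0],"delta_rot": [-6.1,-0.67,-1]},{"dp": [0,0,0],"delta_rot": [-6.1,-0.67,-1]},{"dp": [0,0,0],"delta_rot": [-6.1,-0.67,-1]}]'

```text
clock: 2.8
eef_pos: [0.3616, -0.6049, 0.2587]
orientation: [0.008, 0.999, -0.039, 0.005]
wrist_force: [0.1, -0.6, -0.8]
finger_gap: 0.0854
grasp_force: 0.0
```

Emit:
carry_out --deltas '[{"dp": [-2.2,-2.9,-0.6],"delta_rot": [0,0,0]},{"dp": [-2.2,-2.9,-0.6],"delta_rot": [0,0,0]},{"dp": [-2.2,-2.9,-0.6],"delta_rot": [0,0,0]},{"dp": [-2.2,-2.9,-0.6],"delta_rot": [0,0,0]},{"dp": [-2.2,-2.9,-0.6],"delta_rot": [0,0,0]},{"dp": [-2.2,-2.9,-0.6],"delta_rot": [0,0,0]},{"dp": [-2.2,-2.9,-0.6],"delta_rot": [0,0,0]},{"dp": [-2.2,-2.9,-0.6],"delta_rot": [0,0,0]},{"dp": [-2.2,-2.9,-0.6],"delta_rot": [0,0,0]},{"dp": [-2.2,-2.9,-0.6],"delta_rot": [0,0,0]}]'

```text
clock: 3.63
eef_pos: [0.1645, -0.2952, 0.3133]
orientation: [0.004, 0.999, -0.04, 0.005]
wrist_force: [0.7, 1.0, 0.2]
finger_gap: 0.0854
grasp_force: 0.0
```

```bash
python3 - <<'E'
from h import *
st=arm.state();print(st['joint_pos'].round(3))
p,r=go([.127,-.238,.32],-5);p,r=go([.20,-.18,.32],-5,p,r)
E
```

```text
[ 0.673 -0.055  0.246  2.312  0.014  0.87  -0.741]
rot [ 0.46 -0.61  0.41] then dp cm [-4.23 -5.37 -0.67]
rot [0. 0. 0.] then dp cm [ 6.77 -6.41  0.  ]
```

Emit:
carry_out --deltas '[{"dp": [-2,-2.6,-0.3],"delta_rot": [0.2,-0.3,0.2]},{"dp": [-2,-2.6,-0.3],"delta_rot": [0.2,-0.3,0.2]},{"dp": [0,0,0],"delta_rot": [0,0,0]},{"dp": [2.2,-2.1,0],"delta_rot": [0,0,0]},{"dp": [2.2,-2.1,0],"delta_rot": [0,0,0]},{"dp": [2.2,-2.1,0],"delta_rot": [0,0,0]},{"dp": [0,0,0],"delta_rot": [0,0,0]}]'

```text
clock: 4.22
eef_pos: [0.2056, -0.1828, 0.3194]
orientation: [0.0, 0.999, -0.04, 0.002]
wrist_force: [0.5, 0.1, 0.2]
finger_gap: 0.0857
grasp_force: 0.0
```

```bash
python3 - <<'E'
from h import *
st=arm.state();print(st['joint_pos'].round(3))
p,r=go([.20,-.18,.32],-5);p,r=go([.27,-.03,.31],10,p,r);p,r=go([.36,-.034,.16],30,p,r)
E
```

```text
[ 5.620e-01 -1.590e-01  1.000e-03  2.383e+00 -1.000e-03  9.140e-01
 -1.087e+00]
rot [ 0.03 -0.22  0.39] then dp cm [-0.58 -0.23 -0.06]
rot [  0.   0. -15.] then dp cm [  9.5  -13.56   1.  ]
rot [  0.   0. -20.] then dp cm [ 7.59  4.85 15.  ]
```

Emit:
carry_out --deltas '[{"dp": [1.4,-3,0.2],"delta_rot": [0,0,-3]},{"dp": [1.4,-3,0.2],"delta_rot": [0,0,-3]},{"dp": [1.4,-3,0.2],"delta_rot": [0,0,-3]},{"dp": [1.4,-3,0.2],"delta_rot": [0,0,-3]},{"dp": [1.4,-3,0.2],"delta_rot": [0,0,-3]},{"dp": [0,0,0],"delta_rot": [0,0,0]}]'

```text
clock: 4.72
eef_pos: [0.2716, -0.03, 0.3093]
orientation: [-0.001, 0.996, 0.092, 0.002]
wrist_force: [-0.1, 0.2, 0.4]
finger_gap: 0.0853
grasp_force: 0.0
```

Emit:
carry_out --deltas '[{"dp": [1.7,0.7,3],"delta_rot": [0,0,-4]},{"dp": [1.7,0.7,3],"delta_rot": [0,0,-4]},{"dp": [1.7,0.7,3],"delta_rot": [0,0,-4]},{"dp": [1.7,0.7,3],"delta_rot": [0,0,-4]},{"dp": [1.7,0.7,3],"delta_rot": [0,0,-4]},{"dp": [0,0,0],"delta_rot": [0,0,0]}]'

```text
clock: 5.22
eef_pos: [0.3623, -0.0404, 0.1535]
orientation: [-0.004, 0.966, 0.259, -0.003]
wrist_force: [1.1, 0.1, -0.1]
finger_gap: 0.0854
grasp_force: 0.0
```

```bash
python3 - <<'E'
from fit import *
import h
st=arm.state();print(st['joint_pos'].round(3));im=arm.get_image('wrist');cv2.imwrite('pics/w4.png',im[:,:,::-1])
np.save('w4.npy',np.r_[st['eef_pos'],st['orientation']])
h.go([.4426,-.0343,.11],30)
C=cam('wrist',st);P=[.4905,-.006,np.radians(209.7)]
print([(q,proj(C,W(P,q))[0].round().tolist()) for q in [(-85,20,40),(-85,-20,40),(85,20,40),(85,-20,40),(55,26.5,20),(55,-26.5,20)]])
E
```

```text
[ 0.255  0.311 -0.32   2.433  0.218  0.427 -1.296]
rot [-0.45  0.21 -0.09] then dp cm [7.43 3.55 4.55]
[((-85, 20, 40), [405.0, -140.0]), ((-85, -20, 40), [341.0, -139.0]), ((85, 20, 40), [384.0, 138.0]), ((85, -20, 40), [334.0, 137.0]), ((55, 26.5, 20), [390.0, 98.0]), ((55, -26.5, 20), [325.0, 97.0])]
```

View pics/w4.png

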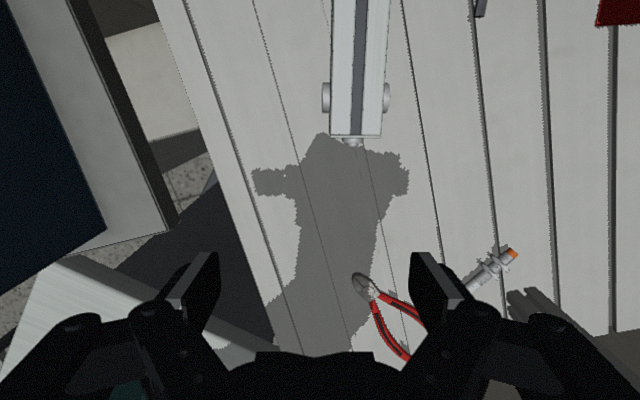

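The wrist picture shows the head end at (330–382,136) and the discs at x=322 and 390, y≈97, within about 2 mm of my estimate. Moving over the discs.

Emit:
carry_out --deltas '[{"dp": [1.8,0.84,1.2],"delta_rot": [-0.1,0,-0.1]},{"dp": [1.8,0.84,1.2],"delta_rot": [-0.1,0,-0.1]},{"dp": [1.8,0.84,1.2],"delta_rot": [-0.1,0,-0.1]},{"dp": [1.8,0.84,1.2],"delta_rot": [-0.1,0,-0.1]},{"dp": [0,0,0],"delta_rot": [0,0,0]},{"dp": [0,0,0],"delta_rot": [0,0,0]}]'

```text
clock: 5.77
eef_pos: [0.4396, -0.0342, 0.1111]
orientation: [0.002, 0.965, 0.26, 0.001]
wrist_force: [-0.9, 0.0, -0.1]
finger_gap: 0.0852
grasp_force: 0.0
```

```bash
python3 - <<'E'
from fit import *
import h
st=arm.state();print(st['joint_pos'].round(3));im=arm.get_image('wrist');cv2.imwrite('pics/w5.png',im[:,:,::-1])
C=cam('wrist',st)
h.go([.442,-.033,-.002],30.5)
P=[.4897,-.0051,np.radians(210.5)]
g=cv2.cvtColor(im,cv2.COLOR_RGB2GRAY)
for X in(20,0,-25,-50):
  a=[proj(C,W(P,(X,y,40)))[0].round(1).tolist() for y in(20,5,-5,-20)]
  v=int(a[0][1]);print(X,a,'row',v,g[v,260:380:1].tolist() if 0<v<400 else '')
E
```

```text
[ 0.162  0.463 -0.244  2.319  0.301  0.385 -1.381]
rot [ 0.2   0.01 -0.33] then dp cm [ 0.39  0.07 11.3 ]
20 [[344.3, 153.4], [322.0, 153.5], [307.1, 153.6], [284.7, 153.8]] row 153 [150, 146, 145, 148, 147, 148, 147, 146, 146, 147, 147, 149, 147, 149, 149, 147, 148, 147, 149, 149, 149, 136, 124, 145, 150, 155, 155, 158, 156, 160, 156, 153, 156, 157, 162, 159, 156, 138, 92, 89, 91, 92, 90, 90, 85, 68, 38, 35, 37, 40, 36, 41, 34, 35, 34, 34, 31, 38, 91, 149, 158, 155, 155, 158, 162, 159, 158, 154, 158, 156, 158, 160, 154, 157, 159, 160, 156, 159, 157, 148, 135, 117, 99, 84, 87, 103, 131, 140, 150, 153, 149, 149, 147, 149, 149, 152, 149, 151, 151, 148, 148, 147, 151, 146, 147, 145, 146, 145, 146, 148, 146, 149, 146, 128, 95, 140, 148, 151, 146, 145]
0 [[345.0, 122.9], [322.0, 123.0], [306.7, 123.1], [283.7, 123.2]] row 122 [146, 145, 144, 144, 146, 145, 144, 146, 144, 147, 145, 146, 145, 149, 147, 146, 146, 148, 147, 147, 148, 139, 132, 149, 158, 158, 157, 156, 160, 161, 159, 159, 160, 158, 159, 159, 161, 161, 162, 160, 162, 159, 164, 158, 144, 108, 62, 75, 79, 75, 78, 76, 79, 79, 79, 
[... 931 characters left out ...]
144, 146, 142, 147, 143, 145, 147, 146, 147]
-50 [[347.0, 38.1], [322.2, 38.2], [305.7, 38.3], [280.8, 38.4]] row 38 [105, 74, 87, 124, 146, 147, 144, 145, 141, 146, 143, 143, 142, 143, 145, 146, 141, 144, 144, 120, 114, 146, 161, 161, 161, 158, 161, 160, 158, 162, 159, 159, 158, 157, 162, 157, 158, 160, 160, 158, 157, 159, 162, 162, 150, 121, 83, 73, 73, 76, 73, 74, 76, 74, 76, 76, 77, 73, 71, 85, 124, 149, 164, 160, 160, 161, 159, 161, 160, 159, 159, 160, 162, 161, 159, 159, 159, 162, 160, 157, 158, 162, 158, 160, 139, 125, 121, 148, 149, 132, 82, 145, 149, 145, 146, 145, 146, 145, 144, 148, 147, 144, 146, 145, 142, 146, 144, 148, 142, 146, 145, 146, 145, 147, 147, 145, 148, 141, 146, 147]
```

Emit:
carry_out --deltas '[{"dp": [0.1,-0.02,2.8],"delta_rot": [0,0,0]},{"dp": [0.1,-0.02,2.8],"delta_rot": [0,0,0]},{"dp": [0.1,-0.02,2.8],"delta_rot": [0,0,0]},{"dp": [0.1,-0.02,2.4],"delta_rot": [0,0,0]},{"dp": [0,0,0],"delta_rot": [0,0,0]},{"dp": [0,0,0],"delta_rot": [0,0,0]}]'

```text
clock: 6.32
eef_pos: [0.4402, -0.0316, 0.0019]
orientation: [0.001, 0.966, 0.26, -0.002]
wrist_force: [0.1, -0.2, 0.1]
finger_gap: 0.0851
grasp_force: 0.0
```

Emit:
carry_out --deltas '[{"dp": [0,0,0.2],"delta_rot": [0,0,0]},{"dp": [0,0,0],"delta_rot": [0,0,0]},{"dp": [0,0,0],"delta_rot": [0,0,0]},{"dp": [0,0,0],"delta_rot": [0,0,0]},{"dp": [0,0,0],"delta_rot": [0,0,0]},{"dp": [0,0,0],"delta_rot": [0,0,0]}]' --hand -1 --newtons 40

```text
clock: 6.82
eef_pos: [0.4421, -0.0315, 0.0008]
orientation: [0.001, 0.966, 0.26, 0.001]
wrist_force: [-0.4, -0.3, 9.3]
finger_gap: 0.0525
grasp_force: 40.7
```

```bash
python3 -c "
import numpy as np
f=np.radians(8.13+7.5*np.arange(13));x=-14.142*np.cos(f);z=14.142*np.sin(f)
print(np.diff(x).round(2).tolist(),(-np.diff(z)).round(2).tolist())"
```

```text
[0.38, 0.61, 0.84, 1.04, 1.23, 1.4, 1.55, 1.67, 1.76, 1.82, 1.85, 1.84] [-1.81, -1.75, -1.65, -1.53, -1.38, -1.2, -1.01, -0.8, -0.58, -0.34, -0.1, 0.14]
```

Emit:
carry_out --deltas '[{"dp": [0.19,0,-0.9],"delta_rot": [0,0,0]},{"dp": [0.19,0,-0.9],"delta_rot": [0,0,0]},{"dp": [0.3,0,-0.88],"delta_rot": [0,0,0]},{"dp": [0.31,0,-0.88],"delta_rot": [0,0,0]},{"dp": [0.42,0,-0.83],"delta_rot": [0,0,0]},{"dp": [0.42,0,-0.82],"delta_rot": [0,0,0]},{"dp": [0.52,0,-0.77],"delta_rot": [0,0,0]},{"dp": [0.52,0,-0.76],"delta_rot": [0,0,0]},{"dp": [0.61,0,-0.69],"delta_rot": [0,0,0]},{"dp": [0.62,0,-0.69],"delta_rot": [0,0,0]},{"dp": [0.7,0,-0.6],"delta_rot": [0,0,0]},{"dp": [0.7,0,-0.6],"delta_rot": [0,0,0]}]'

```text
clock: 7.82
eef_pos: [0.4884, -0.0042, 0.0931]
orientation: [0.001, 0.966, 0.26, -0.002]
wrist_force: [-1.6, -1.5, 0.3]
finger_gap: 0.0527
grasp_force: 44.2
```

Emit:
carry_out --deltas '[{"dp": [0.77,0,-0.51],"delta_rot": [0,0,0]},{"dp": [0.78,0,-0.5],"delta_rot": [0,0,0]},{"dp": [0.83,0,-0.4],"delta_rot": [0,0,0]},{"dp": [0.84,0,-0.4],"delta_rot": [0,0,0]},{"dp": [0.88,0,-0.29],"delta_rot": [0,0,0]},{"dp": [0.88,0,-0.29],"delta_rot": [0,0,0]},{"dp": [0.91,0,-0.17],"delta_rot": [0,0,0]},{"dp": [0.91,0,-0.17],"delta_rot": [0,0,0]},{"dp": [0.92,0,-0.05],"delta_rot": [0,0,0]},{"dp": [0.93,0,-0.05],"delta_rot": [0,0,0]},{"dp": [0.92,0,0.05],"delta_rot": [0,0,0]},{"dp": [0.92,0,0.05],"delta_rot": [0,0,0]}]'

```text
clock: 8.82
eef_pos: [0.5831, 0.0502, 0.1211]
orientation: [0.001, 0.966, 0.26, 0.002]
wrist_force: [-3.3, -3.2, 24.7]
finger_gap: 0.0524
grasp_force: 47.1
```

Emit:
carry_out --deltas '[{"dp": [0,0,0],"delta_rot": [0,0,0]},{"dp": [0,0,0],"delta_rot": [0,0,0]},{"dp": [0,0,0],"delta_rot": [0,0,0]}]'

```text
clock: 9.07
eef_pos: [0.5825, 0.0499, 0.1212]
orientation: [0.001, 0.966, 0.26, 0.001]
wrist_force: [-1.7, -1.5, 11.4]
finger_gap: 0.0527
grasp_force: 45.6
```

```bash
python3 - <<'E'
from fit import *
st=arm.state();print(st['joint_pos'].round(3),st['eef_pos'].round(4),st['wrist_force'])
for n in('scene','top'):
    im=arm.get_image(n);cv2.imwrite(f'pics/{n}1.png',im[:,:,::-1])
print(proj(S,[[*st['eef_pos'][:2],0],[*st['eef_pos'][:2],.17],[.607,.0915,0]]),proj(T,[[*st['eef_pos'][:2],.17]]))
E
```

```text
[ 0.036  0.576 -0.277  2.004  0.273  0.594 -1.47 ] [0.5825 0.0499 0.1212] [-1.73040283 -1.49631836 11.40135715]
[[310.87462043 238.00775286]
 [310.76617614 166.00023294]
 [284.7961489  240.34625797]] [[322.54533184 181.42478807]]
```

Emit:
carry_out --deltas '[{"dp": [0,0,-0.1],"delta_rot": [0,0,0]},{"dp": [0,0,0],"delta_rot": [0,0,0]},{"dp": [0,0,0],"delta_rot": [0,0,0]},{"dp": [0,0,0],"delta_rot": [0,0,0]}]'

```text
clock: 9.5
eef_pos: [0.5811, 0.0492, 0.121]
orientation: [0.001, 0.966, 0.26, 0.0]
wrist_force: [-0.6, -1.5, 7.5]
finger_gap: 0.0524
grasp_force: 45.1
```

Emit:
carry_out --deltas '[{"dp": [0,0,-0.1],"delta_rot": [0,0,0]},{"dp": [0,0,-0.1],"delta_rot": [0,0,0]},{"dp": [0,0,0],"delta_rot": [0,0,0]},{"dp": [0,0,0],"delta_rot": [0,0,0]},{"dp": [0,0,0],"delta_rot": [0,0,0]}]'

```text
clock: 9.92
eef_pos: [0.5791, 0.0496, 0.1215]
orientation: [0.0, 0.965, 0.26, -0.001]
wrist_force: [-0.3, 1.2, -2.5]
finger_gap: 0.0523
grasp_force: 43.8
```

Emit:
carry_out --deltas '[{"dp": [-0.04,-0.34,0],"delta_rot": [0,0,-1.1]},{"dp": [-0.04,-0.34,0],"delta_rot": [0,0,-1.1]},{"dp": [-0.03,-0.34,0],"delta_rot": [0,0,-1.1]},{"dp": [-0.02,-0.34,0],"delta_rot": [0,0,-1.1]},{"dp": [-0.01,-0.34,0],"delta_rot": [0,0,-1.1]},{"dp": [0,-0.34,0],"delta_rot": [0,0,-1]},{"dp": [0,0,0],"delta_rot": [0,0,0]},{"dp": [0,0,0],"delta_rot": [0,0,0]},{"dp": [0,0,0],"delta_rot": [0,0,0]}]'

```text
clock: 10.67
eef_pos: [0.5677, 0.0656, 0.1223]
orientation: [0.001, 0.949, 0.315, -0.001]
wrist_force: [0.6, 1.1, -2.8]
finger_gap: 0.0524
grasp_force: 43.7
```

```bash
cat >> fit.py <<'E'
def stat(F=(.607,.0915,np.radians(36.5))):
    st=arm.state();c,s=np.cos(F[2]),np.sin(F[2]);d=st['eef_pos'][:2]-np.array(F[:2])
    w,x,y,z=st['orientation'];m=R.from_quat([x,y,z,w]).as_matrix()
    f=st['wrist_force'];print('fix mm',(1000*np.array([c*d[0]+s*d[1],-s*d[0]+c*d[1],st['eef_pos'][2]])).round(1),'head',np.degrees(np.arctan2(m[1,0],m[0,0])).round(2),'tilt',m[:2,2].round(3),'F fix',np.round([c*f[0]+s*f[1],-s*f[0]+c*f[1],f[2]],1),st['clock'])
    return st
E
python3 - <<'E'
from fit import *
st=stat();print(st['moment'])
b=arm.get_image('scene');cv2.imwrite('pics/scene2.png',b[:,:,::-1])
im=arm.get_image('wrist');cv2.imwrite('pics/w6.png',im[:,:,::-1])
C=cam('wrist',st)
F=[.607,.0915,np.radians(36.5)]
print([proj(C,W(F,q))[0].round().tolist() for q in[(20,-20,60),(20,20,60),(30,20,60),(30,-30,60),(-8,-20,60),(-8,-30,60)]])
g=cv2.cvtColor(im,cv2.COLOR_RGB2GRAY)
# row/column gray profiles across wall tops
a=np.array([proj(C,W(F,(x,10,60)))[0] for x in np.arange(8,45,1)]);print([int(g[int(v),int(u)]) if 0<=v<400 and 0<=u<640 else -1 for u,v in a.round()])
a=np.array([proj(C,W(F,(25,y,60)))[0] for y in np.arange(-40,32,1)]);print([int(g[int(v),int(u)]) if 0<=v<400 and 0<=u<640 else -1 for u,v in a.round()])
E
```

```text
fix mm [-46.9   2.5 122.3] head 36.66 tilt [-0.    -0.002] F fix [ 1.2  0.5 -2.8] 10.6667
[-0.04558501 -0.02475996  0.00536452]
[[352.0, 109.0], [287.0, 109.0], [286.0, 92.0], [369.0, 92.0], [350.0, 154.0], [365.0, 154.0]]
[177, 177, 177, 176, 177, 175, 175, 176, 176, 177, 176, 176, 179, 146, 136, 193, 195, 195, 194, 192, 194, 195, 195, 134, 199, 176, 173, 173, 174, 176, 175, 175, 176, 174, 176, 174, 178]
[196, 194, 184, 192, 113, 91, 91, 91, 191, 199, 94, 175, 197, 163, 151, 197, 193, 193, 191, 192, 192, 194, 192, 195, 197, 194, 193, 192, 193, 192, 195, 193, 194, 196, 191, 195, 191, 195, 195, 192, 195, 193, 192, 192, 195, 191, 194, 193, 193, 195, 195, 191, 195, 195, 195, 194, 195, 193, 193, 193, 193, 194, 189, 153, 175, 177, 177, 180, 51, 23, 38, 34]
```

```bash
cat > prof.py <<'E'
from fit import *
def line(g,C,F,A,B,n=121):
    P=[W(F,np.array(A)+(np.array(B)-A)*t) for t in np.linspace(0,1,n)]
    uv=proj(C,P).astype(np.float32);return cv2.remap(g,uv[None,:,0],uv[None,:,1],cv2.INTER_LINEAR)[0].astype(int)
def F2():return [*W([.607,.0915,np.radians(36.5)],(1.2,2.7,0))[:2],np.radians(36.5)]
E
python3 - <<'E'
from prof import *
im=cv2.imread('pics/w6.png',0);C=cam('wrist',arm.state());F=F2();print(F)
for y in(-24,-12,0,10,17):
    l=line(im,C,F,(14,y,60),(36,y,60),45);print('y',y,[(14+.5*i,int(l[i])) for i in range(45) if l[i]<160])
for x in(-6,-3,0,6,12):
    l=line(im,C,F,(x,-36,60),(x,-14,60),45);print('x',x,[(-36+.5*i,int(l[i])) for i in range(45) if l[i]<170])
for x in(23,28):
    l=line(im,C,F,(x,14,60),(x,26,60),25);print('x',x,l.tolist())
E
```

```text
[np.float64(0.606358606708512), np.float64(0.0943842008677681), np.float64(0.6370451769779303)]
y -24 [(30.5, 153)]
y -12 [(20.0, 138), (20.5, 118), (21.0, 149), (30.0, 124), (30.5, 97), (31.0, 108), (31.5, 128), (32.0, 151)]
y 0 [(20.0, 145), (20.5, 129), (21.0, 156), (30.0, 137), (30.5, 143)]
y 10 [(20.0, 139), (20.5, 128), (30.0, 130), (30.5, 119), (31.0, 132), (31.5, 134), (32.0, 148)]
y 17 [(20.0, 144), (20.5, 132), (30.0, 146), (30.5, 151)]
x -6 [(-30.0, 156), (-29.5, 150), (-29.0, 159), (-20.5, 152), (-20.0, 138), (-19.5, 147), (-19.0, 169), (-18.0, 169), (-17.5, 155), (-17.0, 148), (-16.5, 165)]
x -3 [(-30.0, 157), (-29.5, 144), (-29.0, 155), (-20.5, 156), (-20.0, 117), (-19.5, 74), (-19.0, 51), (-18.5, 60), (-18.0, 99), (-17.5, 150)]
x 0 [(-36.0, 142), (-35.5, 144), (-35.0, 134), (-34.5, 120), (-34.0, 119), (-33.5, 140), (-33.0, 150), (-32.5, 153), (-32.0, 152), (-31.5, 151), (-31.0, 137), (-30.5, 141), (-30.0, 146), (-29.5, 143), (-29.0, 147), (-20.5, 161), (-20.0, 113), (-19.5, 68), (-19.0, 53), (-18.5, 52), (-18.0, 55), (-17.5, 52), (-17.0, 50), (-16.5, 64), (-16.0, 103), (-15.5, 154)]
x 6 [(-36.0, 89), (-35.5, 105), (-33.5, 169), (-33.0, 113), (-32.5, 123), (-32.0, 165), (-30.0, 167), (-29.5, 159), (-29.0, 166), (-20.0, 120), (-19.5, 75), (-19.0, 53), (-18.5, 52), (-18.0, 55), (-17.5, 54), (-17.0, 51), (-16.5, 49), (-16.0, 54), (-15.5, 84), (-15.0, 139), (-14.5, 169)]
x 12 [(-29.5, 151), (-29.0, 149), (-20.0, 136), (-19.5, 84), (-19.0, 49), (-18.5, 53), (-18.0, 57), (-17.5, 56), (-17.0, 53), (-16.5, 53), (-16.0, 51), (-15.5, 91), (-15.0, 136)]
x 23 [194, 195, 196, 193, 193, 193, 194, 192, 193, 194, 188, 171, 153, 161, 175, 177, 177, 178, 178, 182, 171, 135, 81, 38, 35]
x 28 [193, 193, 192, 193, 194, 195, 194, 193, 193, 195, 195, 181, 168, 164, 170, 177, 177, 178, 178, 176, 174, 178, 180, 157, 109]
```

Emit:
carry_out --deltas '[{"dp": [0,-0.2,0],"delta_rot": [0,0,0]},{"dp": [0.4,0,0],"delta_rot": [0,0,0]},{"dp": [0.4,0,0],"delta_rot": [0,0,0]},{"dp": [0.4,0,0],"delta_rot": [0,0,0]},{"dp": [0.4,0,0],"delta_rot": [0,0,0]},{"dp": [0.4,0,0],"delta_rot": [0,0,0]},{"dp": [0.4,0,0],"delta_rot": [0,0,0]},{"dp": [0.4,0,0],"delta_rot": [0,0,0]},{"dp": [0.4,0,0],"delta_rot": [0,0,0]},{"dp": [0.4,0,0],"delta_rot": [0,0,0]},{"dp": [0.4,0,0],"delta_rot": [0,0,0]},{"dp": [0.2,0,0],"delta_rot": [0,0,0]}]'

```text
clock: 11.77
eef_pos: [0.6008, 0.093, 0.1222]
orientation: [0.001, 0.949, 0.315, -0.0]
wrist_force: [-0.1, 0.4, -4.4]
finger_gap: 0.0523
grasp_force: 43.7
```

Emit:
carry_out --deltas '[{"dp": [0,0,0],"delta_rot": [0,0,0]},{"dp": [0,0,0],"delta_rot": [0,0,0]},{"dp": [0,0,0],"delta_rot": [0,0,0]},{"dp": [0,0,0],"delta_rot": [0,0,0]},{"dp": [0,0,0],"delta_rot": [0,0,0]},{"dp": [0,0,0],"delta_rot": [0,0,0]}]'

```text
clock: 12.27
eef_pos: [0.5999, 0.0922, 0.1222]
orientation: [0.001, 0.949, 0.315, -0.001]
wrist_force: [-1.3, -0.2, -3.9]
finger_gap: 0.0524
grasp_force: 43.7
```

```bash
sed -i 's/(1.2,2.7,0)/(1.5,2.9,0)/' prof.py; python3 - <<'E'
from prof import *
st=stat(F2());im=arm.get_image('wrist');cv2.imwrite('pics/w7.png',im[:,:,::-1]);g=cv2.cvtColor(im,cv2.COLOR_RGB2GRAY)
C=cam('wrist',st);F=F2()
for y in(-10,10):
    l=line(g,C,F,(14,y,60),(36,y,60),45);print('y',y,l.tolist())
l=line(g,C,F,(6,-36,60),(6,-14,60),45);print(l.tolist())
E
```

```text
fix mm [ -6.8   1.9 122.2] head 36.66 tilt [-0.001 -0.002] F fix [-1.1  0.6 -3.9] 12.2667
y -10 [66, 66, 64, 64, 66, 69, 67, 67, 66, 63, 65, 62, 66, 84, 104, 114, 117, 116, 118, 118, 116, 116, 142, 175, 201, 213, 209, 208, 209, 207, 193, 154, 111, 74, 62, 64, 65, 65, 65, 68, 66, 64, 63, 66, 65]
y 10 [67, 67, 66, 66, 68, 69, 64, 67, 68, 68, 65, 64, 74, 92, 110, 115, 116, 116, 116, 115, 115, 114, 114, 115, 115, 115, 119, 119, 118, 117, 114, 93, 75, 63, 61, 64, 72, 84, 101, 126, 109, 81, 60, 64, 64]
[113, 113, 115, 114, 114, 114, 113, 113, 113, 112, 113, 114, 111, 108, 108, 113, 116, 116, 115, 115, 115, 115, 115, 117, 117, 116, 116, 118, 119, 118, 112, 97, 80, 67, 63, 61, 63, 66, 64, 66, 66, 65, 66, 67, 66]
```

Emit:
carry_out --deltas '[{"dp": [0,0.1,0],"delta_rot": [0,0,0]},{"dp": [0,0.1,0],"delta_rot": [0,0,0]},{"dp": [0,0,0],"delta_rot": [0,0,0]},{"dp": [0,0,0],"delta_rot": [0,0,0]},{"dp": [0,0,0],"delta_rot": [0,0,0]},{"dp": [0,0,0],"delta_rot": [0,0,0]}]'

```text
clock: 12.82
eef_pos: [0.6013, 0.0908, 0.1222]
orientation: [0.001, 0.949, 0.315, -0.001]
wrist_force: [-0.2, -0.2, -4.9]
finger_gap: 0.0524
grasp_force: 43.7
```

```bash
python3 -c "
from prof import *
print(stat(F2())['moment'].round(3))"
```

```text
fix mm [ -6.5  -0.  122.2] head 36.67 tilt [-0.001 -0.002] F fix [-0.3 -0.  -4.9] 12.8167
[ 0.045 -0.021 -0.03 ]
```

Emit:
carry_out --deltas '[{"dp": [0,0.1,0],"delta_rot": [0,0,0]},{"dp": [0,0,0],"delta_rot": [0,0,0]},{"dp": [0,0,0],"delta_rot": [0,0,0]},{"dp": [0,0,0],"delta_rot": [0,0,0]},{"dp": [0,0,0],"delta_rot": [0,0,0]}]'

```text
clock: 13.23
eef_pos: [0.6016, 0.0903, 0.1222]
orientation: [0.001, 0.949, 0.315, -0.001]
wrist_force: [-1.1, 0.7, -3.7]
finger_gap: 0.0522
grasp_force: 43.8
```

```bash
python3 -c "
from prof import *
print(stat(F2())['moment'].round(3))"
```

```text
fix mm [ -6.5  -0.7 122.2] head 36.69 tilt [-0.001 -0.002] F fix [-0.5  1.2 -3.7] 13.2333
[0.261 0.218 0.035]
```

Emit:
carry_out --deltas '[{"dp": [0.15,-0.03,0],"delta_rot": [0,0,0]},{"dp": [0.15,0,0],"delta_rot": [0,0,0]},{"dp": [0.1,0,0],"delta_rot": [0,0,0]},{"dp": [0,0,0],"delta_rot": [0,0,0]},{"dp": [0,0,0],"delta_rot": [0,0,0]},{"dp": [0,0,0],"delta_rot": [0,0,0]}]'

```text
clock: 13.73
eef_pos: [0.6049, 0.0928, 0.1222]
orientation: [0.001, 0.949, 0.315, -0.001]
wrist_force: [-1.6, 0.7, -2.6]
finger_gap: 0.0522
grasp_force: 43.8
```

```bash
python3 -c "
from prof import *
print(stat(F2())['moment'].round(3))"
```

```text
fix mm [ -2.4  -0.6 122.2] head 36.68 tilt [-0.001 -0.002] F fix [-0.9  1.6 -2.6] 13.7333
[0.33  0.215 0.062]
```

Emit:
carry_out --deltas '[{"dp": [0.1,0,0],"delta_rot": [0,0,0]},{"dp": [0,0,0],"delta_rot": [0,0,0]},{"dp": [0,0,0],"delta_rot": [0,0,0]},{"dp": [0,0,0],"delta_rot": [0,0,0]},{"dp": [0,0,0],"delta_rot": [0,0,0]}]'

```text
clock: 14.15
eef_pos: [0.6057, 0.0933, 0.1222]
orientation: [0.001, 0.949, 0.315, -0.001]
wrist_force: [-1.0, 0.7, -2.7]
finger_gap: 0.0525
grasp_force: 43.8
```

```bash
python3 -c "
from prof import *
print(stat(F2())['moment'].round(3))"
```

```text
fix mm [ -1.5  -0.6 122.2] head 36.67 tilt [-0.001 -0.002] F fix [-0.4  1.2 -2.7] 14.15
[0.288 0.278 0.038]
```

Emit:
carry_out --deltas '[{"dp": [0.1,0,0],"delta_rot": [0,0,0]},{"dp": [0,0,0],"delta_rot": [0,0,0]},{"dp": [0,0,0],"delta_rot": [0,0,0]},{"dp": [0,0,0],"delta_rot": [0,0,0]},{"dp": [0,0,0],"delta_rot": [0,0,0]}]'

```text
clock: 14.57
eef_pos: [0.6065, 0.0939, 0.1222]
orientation: [0.001, 0.949, 0.315, -0.001]
wrist_force: [-0.3, 2.1, -2.4]
finger_gap: 0.0524
grasp_force: 43.8
```

```bash
python3 -c "
from prof import *
print(stat(F2())['moment'].round(3))"
```

```text
fix mm [ -0.5  -0.7 122.2] head 36.67 tilt [-0.001 -0.002] F fix [ 1.   1.9 -2.4] 14.5667
[0.32  0.248 0.048]
```

Emit:
carry_out --deltas '[{"dp": [0.05,-0.03,0],"delta_rot": [0,0,0]},{"dp": [0,0,0.1],"delta_rot": [0,0,0]},{"dp": [0,0,0.1],"delta_rot": [0,0,0]},{"dp": [0,0,0],"delta_rot": [0,0,0]},{"dp": [0,0,0],"delta_rot": [0,0,0]},{"dp": [0,0,0],"delta_rot": [0,0,0]}]'

```text
clock: 15.07
eef_pos: [0.6081, 0.0952, 0.1219]
orientation: [0.001, 0.949, 0.315, 0.001]
wrist_force: [-3.2, 0.3, 6.5]
finger_gap: 0.0524
grasp_force: 44.9
```

```bash
python3 -c "
from prof import *
print(stat(F2())['moment'].round(3))"
```

```text
fix mm [  1.6  -0.6 121.9] head 36.68 tilt [ 0.002 -0.001] F fix [-2.4  2.2  6.5] 15.0667
[ 0.305  0.494 -0.015]
```

Emit:
carry_out --deltas '[{"dp": [0,0,-0.1],"delta_rot": [0,0,0]},{"dp": [0,0,0],"delta_rot": [0,0,0]},{"dp": [0,0,0],"delta_rot": [0,0,0]}]'

```text
clock: 15.32
eef_pos: [0.6075, 0.0947, 0.1219]
orientation: [0.001, 0.949, 0.315, 0.0]
wrist_force: [-1.6, 1.2, 4.1]
finger_gap: 0.0524
grasp_force: 44.5
```

Emit:
carry_out --deltas '[{"dp": [0,0,0],"delta_rot": [0,0,0]},{"dp": [0,0,0],"delta_rot": [0,0,0]},{"dp": [0,0,0],"delta_rot": [0,0,0]},{"dp": [0,0,0],"delta_rot": [0,0,0]},{"dp": [0,0,0],"delta_rot": [0,0,0]},{"dp": [0,0,0],"delta_rot": [0,0,0]}]' --hand 1

```text
clock: 15.82
eef_pos: [0.6068, 0.0942, 0.1211]
orientation: [0.001, 0.949, 0.315, -0.001]
wrist_force: [-0.1, -0.6, -0.8]
finger_gap: 0.0854
grasp_force: 0.0
```

Emit:
carry_out --deltas '[{"dp": [-0.5,0,-0.2],"delta_rot": [0,0,0]},{"dp": [-1,0,-0.2],"delta_rot": [0,0,0]},{"dp": [-1.5,0,0],"delta_rot": [0,0,0]},{"dp": [-1.5,0,0],"delta_rot": [0,0,0]},{"dp": [-2,0,0],"delta_rot": [0,0,0]},{"dp": [-2,0,0],"delta_rot": [0,0,0]},{"dp": [-1.5,0,0],"delta_rot": [0,0,0]},{"dp": [0,0,0],"delta_rot": [0,0,0]},{"dp": [0,0,0],"delta_rot": [0,0,0]}]'

```text
clock: 16.57
eef_pos: [0.5257, 0.0337, 0.1256]
orientation: [0.001, 0.949, 0.314, -0.001]
wrist_force: [0.5, -0.5, 0.3]
finger_gap: 0.0848
grasp_force: 0.0
```

```bash
python3 - <<'E'
from prof import *
st=stat(F2());im=arm.get_image('wrist');cv2.imwrite('pics/w8.png',im[:,:,::-1]);C=cam('wrist',st);F=F2()
g=cv2.cvtColor(im,cv2.COLOR_RGB2GRAY)
for x,y in((-32,0),):
  l=line(g,C,F,(-32,0,170),(32,0,170),65);print('x prof top',l.tolist())
  l=line(g,C,F,(8,-32,170),(8,32,170),65);print('y prof top',l.tolist())
print(proj(C,[W(F,(0,0,170)),W(F,(20,20,170)),W(F,(-20,-20,170))]).round(), st['joint_pos'].round(2))
E
```

```text
fix mm [-101.2   -1.   125.6] head 36.6 tilt [-0.001 -0.002] F fix [ 0.1 -0.7  0.3] 16.5667
x prof top [158, 157, 159, 157, 159, 158, 161, 130, 160, 157, 80, 97, 159, 158, 158, 158, 157, 159, 158, 159, 157, 154, 158, 158, 157, 154, 158, 157, 157, 156, 156, 0, 0, 0, 0, 0, 0, 0, 0, 0, 0, 0, 0, 0, 0, 0, 0, 0, 0, 0, 0, 0, 0, 0, 0, 0, 0, 0, 0, 0, 0, 0, 0, 0, 0]
y prof top [0, 0, 0, 0, 0, 0, 0, 0, 0, 0, 0, 0, 0, 0, 0, 0, 0, 0, 0, 0, 0, 0, 0, 0, 0, 0, 0, 0, 0, 0, 0, 0, 0, 0, 0, 0, 0, 0, 0, 0, 0, 0, 0, 0, 0, 0, 0, 0, 0, 0, 0, 0, 0, 0, 0, 0, 0, 0, 0, 0, 0, 0, 0, 0, 0]
[[ 313.   -8.]
 [ 232. -103.]
 [ 383.   72.]] [ 0.08  0.52 -0.31  2.12  0.3   0.54 -1.39]
```

```bash
python3 - <<'E'
from prof import *
F=F2();im=arm.get_image('scene');cv2.imwrite('pics/scene3.png',im[:,:,::-1])
a=cv2.imread('pics/scene0.png',0).astype(int);b=cv2.cvtColor(im,cv2.COLOR_RGB2GRAY).astype(int)
d=abs(a-b)>25
for v in range(130,260,5):print(v,''.join('#' if d[v:v+5,u:u+4].mean()>.3 else '.' for u in range(240,450,4)))
for q in[(0,0,0),(-20,20,0),(-20,20,170),(20,20,170),(-20,-20,170),(0,26.5,140)]:print(q,proj(S,W(F,q))[0].round(1))
E
```

```text
130 ...................#############.....................
135 ...................##########........................
140 ....................#######..........................
145 .....................######..........................
150 .....................########........................
155 .....................########........................
160 .........#####.......######..........................
165 ..........####......####.............................
170 ........######.#....####.............................
175 ........########....#######..........................
180 ........########....#######..........................
185 ........########....######...........................
190 ........########....######...........................
195 ........########....######...........................
200 ........########.....####............................
205 ........########.....####............................
210 ........#..#.###.....####............................
215 ........#..#.###.....................................
220 ........#..#.###.....#.######........................
225 ...........#.###....##########.......................
230 .........#######....#.##########.....................
235 .........########..##################................
240 .........#######...########################..........
245 .........#.........##########################........
250 ...................##################################
255 .....................################################
(0, 0, 0) [283.5 241.3]
(-20, 20, 0) [290.6 251.4]
(-20, 20, 170) [287.6 179.1]
(20, 20, 170) [263.7 174.7]
(-20, -20, 170) [295.2 163.9]
(0, 26.5, 140) [275.1 193.7]
```

```bash
python3 - <<'E'
from prof import *
F=F2();im=cv2.imread('pics/scene3.png',0).astype(int);a=cv2.imread('pics/scene0.png',0).astype(int)
for v in(172,178,185,200,215,230,242,248):print(v,'new',im[v,258:312].tolist(),'\n    old',a[v,258:312].tolist())
for q in[(20,20,60),(30,20,60),(-8,-20,60),(30,-30,60)]:print(q,proj(S,W(F,q))[0].round(1))
E
```

```text
172 new [71, 74, 73, 86, 100, 101, 104, 120, 134, 150, 164, 162, 178, 191, 186, 195, 208, 209, 208, 209, 208, 208, 207, 209, 195, 155, 119, 93, 73, 68, 68, 85, 76, 129, 197, 215, 211, 210, 209, 210, 215, 177, 90, 50, 107, 188, 213, 210, 210, 210, 210, 210, 209, 209] 
    old [62, 64, 65, 76, 90, 89, 92, 107, 119, 134, 147, 146, 160, 173, 173, 174, 177, 175, 178, 180, 180, 184, 187, 188, 191, 194, 193, 194, 194, 195, 194, 193, 193, 192, 192, 193, 192, 192, 192, 192, 191, 191, 191, 191, 191, 191, 192, 192, 191, 191, 191, 192, 191, 190]
178 new [207, 207, 207, 207, 207, 207, 207, 208, 207, 207, 207, 208, 209, 200, 143, 80, 79, 81, 96, 111, 118, 105, 79, 66, 93, 136, 172, 192, 194, 196, 203, 209, 213, 212, 209, 208, 207, 212, 186, 107, 65, 82, 70, 56, 110, 182, 200, 196, 196, 183, 174, 165, 156, 155] 
    old [189, 189, 188, 189, 189, 189, 189, 189, 189, 189, 189, 188, 190, 189, 190, 191, 192, 191, 192, 193, 193, 193, 193, 193, 194, 194, 194, 195, 194, 194, 195, 195, 195, 195, 196, 196, 196, 197, 197, 197, 197, 197, 197, 198, 198, 189, 180, 177, 177, 166, 157, 149, 139, 139]
185 new [209
[... 2488 characters left out ...]
90, 189, 190, 190, 190, 190, 190, 190, 190, 190, 190]
248 new [29, 20, 9, 12, 32, 48, 51, 121, 125, 23, 39, 160, 218, 211, 210, 210, 210, 213, 215, 203, 167, 140, 152, 196, 216, 215, 216, 224, 202, 120, 52, 138, 188, 191, 190, 191, 192, 198, 172, 105, 154, 200, 197, 198, 200, 211, 161, 172, 210, 208, 208, 208, 208, 207] 
    old [26, 16, 7, 10, 28, 43, 43, 108, 112, 21, 34, 144, 198, 193, 192, 191, 190, 191, 191, 190, 191, 192, 182, 184, 195, 196, 198, 205, 183, 105, 57, 141, 177, 172, 172, 173, 175, 180, 153, 102, 154, 185, 178, 179, 181, 191, 145, 154, 193, 190, 190, 190, 189, 190]
(20, 20, 60) [267.7 223.5]
(30, 20, 60) [262.3 222.4]
(-8, -20, 60) [290.  211.3]
(30, -30, 60) [271.7 203.6]
```

```bash
python3 - <<'E'
from prof import *
F=F2()
im=cv2.imread('pics/scene2.png',0).astype(int)
X=-48.4
for q in[(X+20,20,110),(X-20,20,110),(X-20,-20,110),(X-20,20,0)]:print(q,proj(S,W(F,q))[0].round(1))
for v in(195,205,215,225,245,255,260):print(v,im[v,280:345].tolist())
E
```

```text
(-28.4, 20, 110) [293.6 207.9]
(-68.4, 20, 110) [317.  212.5]
(-68.4, -20, 110) [323.3 196.7]
(-68.4, 20, 0) [316.5 257. ]
195 [210, 211, 211, 210, 211, 212, 211, 212, 212, 213, 215, 217, 220, 193, 118, 61, 53, 39, 21, 12, 12, 12, 12, 12, 13, 11, 7, 33, 65, 73, 51, 67, 86, 87, 86, 83, 84, 76, 65, 65, 77, 74, 61, 64, 75, 79, 75, 92, 104, 103, 121, 132, 149, 160, 159, 159, 177, 187, 189, 191, 191, 190, 194, 196, 200]
205 [198, 202, 212, 201, 201, 203, 206, 210, 210, 212, 211, 210, 210, 214, 166, 91, 80, 73, 40, 9, 9, 13, 14, 13, 14, 13, 6, 32, 64, 72, 66, 77, 85, 86, 84, 83, 83, 76, 65, 65, 77, 71, 56, 109, 190, 213, 210, 210, 211, 211, 210, 210, 208, 208, 209, 208, 208, 208, 209, 208, 209, 211, 212, 203, 189]
215 [92, 93, 89, 90, 90, 89, 89, 89, 91, 92, 77, 82, 167, 211, 177, 106, 80, 83, 84, 85, 84, 84, 83, 77, 55, 32, 30, 28, 58, 82, 84, 83, 83, 85, 85, 83, 83, 74, 64, 64, 77, 71, 59, 81, 98, 99, 96, 89, 86, 83, 80, 78, 79, 78, 74, 78, 76, 77, 62, 41, 37, 35, 60, 114, 133]
225 [89, 90, 92, 91, 90, 88, 88, 90, 91, 92, 89, 68, 145, 151, 115, 97, 81, 82, 83, 85, 86, 86, 84, 83, 65, 35,
[... 418 characters left out ...]
114, 115, 114, 114, 115, 115, 115, 115, 115, 114, 115, 114, 115]
255 [211, 212, 216, 197, 120, 51, 131, 185, 190, 188, 189, 191, 196, 179, 101, 128, 202, 214, 211, 213, 218, 199, 122, 57, 66, 79, 89, 88, 86, 86, 89, 80, 71, 61, 52, 50, 37, 49, 88, 102, 103, 104, 104, 106, 108, 109, 110, 109, 112, 114, 114, 116, 115, 114, 113, 113, 114, 113, 114, 113, 113, 114, 114, 115, 115]
260 [218, 195, 115, 54, 132, 186, 190, 188, 189, 192, 199, 164, 74, 129, 202, 213, 211, 212, 217, 201, 124, 54, 68, 67, 59, 94, 115, 112, 111, 106, 181, 219, 188, 192, 211, 210, 209, 209, 210, 210, 211, 212, 212, 211, 182, 189, 199, 196, 178, 164, 165, 166, 133, 105, 107, 109, 111, 113, 113, 112, 106, 104, 106, 105, 105]
```

Emit:
carry_out --deltas '[{"dp": [0.6,-0.1,0],"delta_rot": [0,7,0]},{"dp": [0.6,0,0.1],"delta_rot": [0,7,0]},{"dp": [0.55,0,0.2],"delta_rot": [0,7,0]},{"dp": [0.55,0,0.25],"delta_rot": [0,7,0]},{"dp": [0.5,0,0.3],"delta_rot": [0,7,0]},{"dp": [0,0,0],"delta_rot": [0,1,0]},{"dp": [0,0,0],"delta_rot": [0,0,0]}]' --hand -1

```text
clock: 17.25
eef_pos: [0.5246, 0.0467, 0.1126]
orientation: [-0.071, 0.932, 0.315, 0.164]
wrist_force: [-1.2, 0.5, -0.4]
finger_gap: 0.0011
grasp_force: 0.0
```

```bash
python3 -c "
from prof import *
st=stat(F2());print(st['joint_pos'].round(2),st['finger_gap'])"
```

```text
fix mm [-94.4  10.2 112.6] head 37.02 tilt [0.262 0.236] F fix [-0.7  1.1 -0.4] 17.25
[ 0.38  0.55 -0.56  2.31  0.77  0.09 -1.75] 0.00106677339913792
```

```bash
python3 - <<'E'
from prof import *
import h
F=F2()
for n,v in(('scene3',200),('scene3',185)):
  pass
for X in(0,-10,-13):print(X,[proj(S,W(F,(X+a,b,110)))[0].round(1).tolist() for a,b in((20,20),(-20,20),(-20,-20))])
p,r=h.go(W(F,(-90,0,125)),36.5)
E
```

```text
0 [[265.9, 202.4], [288.7, 206.9], [295.9, 191.5]]
-10 [[271.6, 203.5], [294.5, 208.0], [301.5, 192.5]]
-13 [[273.3, 203.8], [296.3, 208.4], [303.2, 192.8]]
rot [ -1.85 -20.55   0.83] then dp cm [ 0.44  1.02 -1.24]
```

Emit:
carry_out --deltas '[{"dp": [0,0,0],"delta_rot": [-0.6,-6.85,0.3]},{"dp": [0,0,0],"delta_rot": [-0.6,-6.85,0.3]},{"dp": [0,0,0],"delta_rot": [-0.65,-6.85,0.25]},{"dp": [0.4,1,-1.2],"delta_rot": [0,0,0]},{"dp": [0,0,0],"delta_rot": [0,0,0]},{"dp": [0,0,0],"delta_rot": [0,0,0]},{"dp": [0,0,0],"delta_rot": [0,0,0]}]' --hand 1

```text
clock: 17.83
eef_pos: [0.5325, 0.0405, 0.1243]
orientation: [-0.001, 0.95, 0.313, 0.004]
wrist_force: [-0.8, -0.1, 0.3]
finger_gap: 0.084
grasp_force: 0.0
```

```bash
python3 - <<'E'
from prof import *
import h
st=stat(F2());print(st['joint_pos'].round(2),st['finger_gap'])
h.go(W(F2(),(-12,0,125)),36.6)
E
```

```text
fix mm [-91.8   0.4 124.3] head 36.49 tilt [0.006 0.005] F fix [-0.7  0.4  0.3] 17.8333
[ 0.34  0.6  -0.68  2.1   0.62  0.64 -1.71] 0.08400572328438874
rot [-0.01 -0.43 -0.11] then dp cm [ 7.97  0.06 -0.07]
```

Emit:
carry_out --deltas '[{"dp": [1.6,0,0],"delta_rot": [0,-0.4,-0.1]},{"dp": [1.6,0,0],"delta_rot": [0,0,0]},{"dp": [1.6,0,0],"delta_rot": [0,0,0]},{"dp": [1.6,0.05,0.1],"delta_rot": [0,0,0]},{"dp": [1.6,0,0.15],"delta_rot": [0,0,0]},{"dp": [0,0,0],"delta_rot": [0,0,0]},{"dp": [0,0,0],"delta_rot": [0,0,0]},{"dp": [0,0,0],"delta_rot": [0,0,0]}]'

```text
clock: 18.5
eef_pos: [0.5961, 0.087, 0.1218]
orientation: [0.0, 0.949, 0.314, -0.001]
wrist_force: [0.4, -0.5, -0.3]
finger_gap: 0.0851
grasp_force: 0.0
```

```bash
python3 - <<'E'
from prof import *
import h
st=stat(F2())
h.go(W(F2(),(-12,0,121.5)),36.6)
E
```

```text
fix mm [-1.290e+01 -1.000e-01  1.218e+02] head 36.6 tilt [-0.001 -0.001] F fix [-0.  -0.6 -0.3] 18.5
rot [-0.01  0.06  0.  ] then dp cm [ 0.09 -0.01  0.03]
```

Emit:
carry_out --deltas '[{"dp": [0.09,0,0],"delta_rot": [0,0,0]},{"dp": [0,0,0],"delta_rot": [0,0,0]},{"dp": [0,0,0],"delta_rot": [0,0,0]},{"dp": [0,0,0],"delta_rot": [0,0,0]},{"dp": [0,0,0],"delta_rot": [0,0,0]},{"dp": [0,0,0],"delta_rot": [0,0,0]}]' --hand -1 --newtons 40

```text
clock: 19.0
eef_pos: [0.5987, 0.0888, 0.1227]
orientation: [-0.0, 0.949, 0.314, 0.001]
wrist_force: [1.0, 0.0, 0.9]
finger_gap: 0.0523
grasp_force: 42.8
```

Emit:
carry_out --deltas '[{"dp": [0,-0.1,-0.1],"delta_rot": [0,0,0]},{"dp": [0,0,-0.05],"delta_rot": [0,0,0]},{"dp": [0,0,0],"delta_rot": [0,0,0]},{"dp": [0,0,0],"delta_rot": [0,0,0]},{"dp": [0,0,0],"delta_rot": [0,0,0]}]'

```text
clock: 19.42
eef_pos: [0.5979, 0.0894, 0.1237]
orientation: [-0.0, 0.949, 0.314, 0.001]
wrist_force: [-0.1, 0.4, -2.5]
finger_gap: 0.052
grasp_force: 42.4
```

```bash
python3 - <<'E'
from prof import *
st=stat(F2());print(st['moment'].round(3))
E
```

```text
fix mm [-10.1   0.8 123.7] head 36.61 tilt [0.001 0.001] F fix [ 0.1  0.4 -2.5] 19.4167
[ 0.038 -0.019 -0.026]
```

```bash
cat > edge.py <<'E'
from prof import *
from scipy.optimize import minimize
def post_x(show=True):
    im=arm.get_image('scene');g=cv2.cvtColor(im,cv2.COLOR_RGB2GRAY).astype(float);F=F2();out=[]
    for v in(186,190,194,198,202,206):   # edges: left (bright->dark), right (dark->bright)
        r=g[v];d=np.diff(r)
        seg=r[262:325];dk=np.where(seg<110)[0]
        L=262+dk[0];Rr=262+dk[-1];L-= (110-r[L])/(r[L-1]-r[L]);Rr+=(110-r[Rr])/(r[Rr+1]-r[Rr])
        out.append((v,round(L,1),round(Rr,1)))
    print(out);return g
E
python3 - <<'E'
from edge import *
post_x()
F=F2()
for X in(0,-10):print([proj(S,W(F,(X+20,20,z)))[0].round(1).tolist()+proj(S,W(F,(X-20,-20,z)))[0].round(1).tolist() for z in(100,130,150)])
E
```

```text
[(186, np.float64(265.9), np.float64(300.5)), (190, np.float64(277.0), np.float64(300.7)), (194, np.float64(271.8), np.float64(316.1)), (198, np.float64(272.0), np.float64(300.6)), (202, np.float64(272.4), np.float64(320.6)), (206, np.float64(272.6), np.float64(320.6))]
[[266.3, 206.7, 296.0, 195.8], [265.2, 193.5, 295.7, 182.6], [264.4, 184.2, 295.4, 173.4]]
[[271.9, 207.9, 301.6, 196.9], [270.9, 194.6, 301.4, 183.6], [270.3, 185.3, 301.2, 174.4]]
```

Emit:
carry_out --deltas '[{"dp": [0.1,0,0],"delta_rot": [0,0,0]},{"dp": [0.1,0,0],"delta_rot": [0,0,0]},{"dp": [0.1,0,0],"delta_rot": [0,0,0]},{"dp": [0.1,0,0],"delta_rot": [0,0,0]},{"dp": [0.1,0,0],"delta_rot": [0,0,0]},{"dp": [0.1,0,0],"delta_rot": [0,0,0]},{"dp": [0.1,0,0],"delta_rot": [0,0,0]},{"dp": [0.1,0,0],"delta_rot": [0,0,0]},{"dp": [0.1,0,0],"delta_rot": [0,0,0]},{"dp": [0.1,0,0],"delta_rot": [0,0,0]},{"dp": [0,0,0],"delta_rot": [0,0,0]},{"dp": [0,0,0],"delta_rot": [0,0,0]}]'

```text
clock: 20.47
eef_pos: [0.6062, 0.0956, 0.1241]
orientation: [-0.0, 0.949, 0.314, 0.001]
wrist_force: [-0.2, 0.3, -3.3]
finger_gap: 0.0519
grasp_force: 42.4
```

```bash
python3 - <<'E'
from edge import *
print(stat(F2())['moment'].round(3));post_x()
F=F2();im=arm.get_image('scene');cv2.imwrite('pics/scene5.png',im[:,:,::-1]);g=cv2.cvtColor(im,cv2.COLOR_RGB2GRAY)
for v in(235,242):print(v,g[v,258:312].tolist())
print([proj(S,W(F,(X-20,-20,z)))[0].round(1).tolist() for X in(0,-10) for z in(0,20,150)])
E
```

```text
fix mm [  0.3   0.9 124.1] head 36.62 tilt [0.002 0.001] F fix [ 0.   0.3 -3.3] 20.4667
[-0.006 -0.018  0.015]
[(186, np.float64(276.7), np.float64(294.7)), (190, np.float64(271.7), np.float64(295.0)), (194, np.float64(265.9), np.float64(316.1)), (198, np.float64(266.5), np.float64(295.3)), (202, np.float64(266.6), np.float64(320.6)), (206, np.float64(267.1), np.float64(320.6))]
235 [51, 53, 54, 54, 54, 41, 20, 12, 12, 23, 64, 87, 84, 83, 84, 85, 86, 85, 86, 77, 56, 33, 29, 29, 70, 88, 83, 84, 86, 87, 87, 85, 73, 63, 63, 77, 86, 74, 46, 73, 107, 114, 113, 114, 113, 114, 115, 114, 114, 114, 114, 115, 114, 111]
242 [53, 50, 40, 29, 17, 11, 23, 51, 73, 57, 63, 81, 79, 87, 84, 85, 86, 87, 86, 86, 72, 43, 28, 26, 46, 90, 139, 141, 119, 99, 83, 84, 79, 69, 65, 41, 32, 91, 115, 114, 113, 113, 113, 113, 113, 112, 112, 113, 113, 112, 112, 112, 113, 113]
[[297.2, 235.9], [296.9, 228.3], [295.4, 173.4], [302.3, 236.9], [302.2, 229.4], [301.2, 174.4]]
```

Emit:
carry_out --deltas '[{"dp": [0,0.1,0.05],"delta_rot": [0,0,0]},{"dp": [0,0,0.05],"delta_rot": [0,0,0]},{"dp": [0,0.05,0.05],"delta_rot": [0,0,0]},{"dp": [0,0,0],"delta_rot": [0,0,0]},{"dp": [0,0,0],"delta_rot": [0,0,0]},{"dp": [0,0,0],"delta_rot": [0,0,0]}]'

```text
clock: 21.07
eef_pos: [0.6071, 0.0947, 0.1229]
orientation: [-0.0, 0.949, 0.314, 0.001]
wrist_force: [-0.9, 0.8, 0.2]
finger_gap: 0.0523
grasp_force: 42.8
```

```bash
python3 - <<'E'
from edge import *
print(stat(F2())['moment'].round(3))
E
```

```text
fix mm [  0.5  -0.4 122.9] head 36.63 tilt [0.002 0.001] F fix [-0.2  1.2  0.2] 21.0667
[ 0.069  0.336 -0.026]
```

Emit:
carry_out --deltas '[{"dp": [0,0,0],"delta_rot": [0,0,0]},{"dp": [0,0,0],"delta_rot": [0,0,0]},{"dp": [0,0,0],"delta_rot": [0,0,0]},{"dp": [0,0,0],"delta_rot": [0,0,0]},{"dp": [0,0,0],"delta_rot": [0,0,0]},{"dp": [0,0,0],"delta_rot": [0,0,0]}]' --hand 1

```text
clock: 21.57
eef_pos: [0.6072, 0.0944, 0.1226]
orientation: [-0.0, 0.949, 0.314, 0.001]
wrist_force: [0.6, 0.0, 0.3]
finger_gap: 0.0857
grasp_force: 0.0
```

Emit:
carry_out --deltas '[{"dp": [-0.5,0,-0.3],"delta_rot": [0,0,0]},{"dp": [-1,0,-0.2],"delta_rot": [0,0,0]},{"dp": [-1.5,0,0],"delta_rot": [0,0,0]},{"dp": [-2,0,0],"delta_rot": [0,0,0]},{"dp": [-2,0,0],"delta_rot": [0,0,0]},{"dp": [-2,0,0],"delta_rot": [0,0,0]},{"dp": [-1,0,0],"delta_rot": [0,0,0]},{"dp": [0,0,0],"delta_rot": [0,0,0]}]'

```text
clock: 22.23
eef_pos: [0.5238, 0.0321, 0.1272]
orientation: [0.001, 0.95, 0.313, -0.001]
wrist_force: [0.1, 0.2, 0.2]
finger_gap: 0.0853
grasp_force: 0.0
```

```bash
python3 - <<'E'
from edge import *
import h
stat(F2())
F=F2();im=arm.get_image('scene');cv2.imwrite('pics/scene6.png',im[:,:,::-1]);g=cv2.cvtColor(im,cv2.COLOR_RGB2GRAY)
for v in(180,198,206,220,235,242):print(v,g[v,260:305].tolist())
for z in(0,20,60,110,150):print(z,[proj(S,W(F,(a,b,z)))[0].round(1).tolist() for a,b in((20,20),(-20,20),(-20,-20))])
# pin location in top view / wrist
t=arm.get_image('top');cv2.imwrite('pics/top6.png',t[:,:,::-1])
print('pin pred top',proj(T,[W(F,(-33,145,88)),W(F,(-33,145,40))]).round(1),'scene',proj(S,[W(F,(-33,145,88)),W(F,(-33,145,40))]).round(1))
gt=cv2.cvtColor(t,cv2.COLOR_RGB2GRAY)
for nm,G in(('top',gt),('scene',g)):
    C=T if nm=='top' else S
    u,v=proj(C,W(F,(-33,145,88)))[0].round().astype(int)
    print(nm,(u,v));print(G[v-10:v+11,u-12:u+13])
E
```

```text
fix mm [-103.7   -1.1  127.2] head 36.52 tilt [-0.001 -0.002] F fix [0.2 0.1 0.2] 22.2333
180 [209, 208, 209, 209, 214, 168, 85, 85, 86, 89, 93, 93, 89, 90, 77, 50, 32, 29, 26, 52, 83, 87, 85, 86, 86, 85, 95, 105, 94, 73, 61, 72, 82, 72, 60, 52, 174, 217, 212, 212, 211, 210, 212, 212, 211]
198 [210, 209, 210, 211, 211, 214, 183, 114, 85, 88, 90, 88, 88, 86, 81, 79, 78, 72, 72, 73, 75, 81, 84, 88, 90, 91, 91, 89, 88, 73, 60, 61, 75, 85, 72, 55, 109, 191, 216, 214, 182, 200, 224, 226, 166]
206 [181, 213, 213, 197, 119, 117, 199, 178, 99, 86, 89, 91, 88, 85, 84, 84, 73, 46, 29, 30, 37, 72, 87, 84, 84, 89, 91, 89, 89, 78, 65, 61, 72, 82, 72, 58, 78, 180, 216, 212, 216, 152, 70, 76, 81]
220 [79, 81, 66, 81, 178, 217, 210, 214, 176, 102, 87, 88, 89, 92, 88, 85, 85, 70, 42, 31, 29, 41, 73, 86, 84, 85, 88, 91, 90, 91, 76, 61, 66, 79, 79, 65, 53, 171, 214, 209, 208, 208, 208, 208, 208]
235 [56, 55, 55, 43, 20, 13, 12, 22, 68, 81, 80, 92, 91, 92, 93, 91, 86, 85, 72, 42, 27, 28, 53, 79, 86, 85, 85, 91, 93, 94, 86, 70, 63, 74, 87, 75, 58, 57, 92, 140, 184, 209, 207, 189, 184]
242 [40, 31, 15, 11
[... 4305 characters left out ...]
88   0   4   6   8   7   6   9   8   0
   52 152 199 197 198 203 172]
 [118 120 117 115 100  26  32 147 185   0   6   9   7   9   8   8   8   1
   53 154 201 198 202 202 147]
 [119 121 115 103  82  26  32 143 186  20   4   9   9   8   9   9   7   2
   53 154 202 199 205 184 108]
 [122 123 121 107  75  26  42 148 185  27   2   8   8  10   8   9   7   3
   32 145 203 202 208 166  61]
 [ 74  76  76  71  53  26  44 148 190  62   3   8   9  10  11   8   7   3
   19 141 206 204 198 140  52]
 [ 51  52  51  51  43  25 113 206 191  75   2   8   8   8  10   9   8   3
   18 142 208 204 169  79  69]
 [ 53  53  54  55  49  24 129 222 190  74   0   9   8  10   9   7   8   5
    4 137 212 203 147  49  86]]
```

```bash
python3 - <<'E'
import cv2,numpy as np
o=cv2.imread('pics/scene0.png',0).astype(int);n=cv2.imread('pics/scene6.png',0).astype(int);h=cv2.imread('pics/scene5.png',0).astype(int)
for v in range(216,230,2):print(v,'old',o[v,259:280].tolist(),'\n    new',n[v,259:280].tolist(),'\n   held',h[v,259:280].tolist())
E
```

```text
216 old [80, 81, 76, 60, 46, 46, 71, 161, 196, 193, 196, 194, 140, 59, 53, 53, 56, 72, 82, 80, 79] 
    new [90, 91, 87, 67, 52, 52, 80, 179, 221, 165, 82, 87, 89, 91, 87, 85, 84, 78, 60, 36, 28] 
   held [89, 90, 86, 66, 52, 53, 81, 112, 105, 86, 81, 81, 83, 84, 84, 83, 83, 73, 44, 27, 28]
218 old [73, 73, 74, 61, 42, 71, 160, 197, 191, 193, 194, 141, 56, 52, 54, 54, 56, 70, 80, 79, 78] 
    new [82, 83, 83, 69, 49, 81, 177, 215, 212, 174, 100, 86, 88, 90, 89, 86, 83, 83, 65, 38, 30] 
   held [81, 81, 83, 68, 48, 83, 140, 139, 99, 85, 82, 81, 83, 85, 85, 84, 84, 72, 45, 28, 29]
220 old [67, 70, 71, 58, 70, 161, 198, 191, 192, 193, 145, 63, 53, 55, 55, 55, 53, 67, 79, 79, 79] 
    new [76, 78, 80, 66, 81, 177, 216, 210, 213, 175, 101, 86, 88, 89, 92, 87, 84, 84, 70, 42, 30] 
   held [75, 77, 79, 65, 81, 161, 160, 109, 105, 92, 82, 82, 83, 84, 85, 83, 83, 74, 49, 31, 28]
222 old [177, 156, 132, 130, 154, 174, 174, 186, 194, 150, 66, 51, 55, 55, 56, 54, 54, 66, 77, 80, 78] 
    new [195, 173, 147, 145, 170, 191, 193, 205, 212, 165, 85, 87, 89, 90, 92, 89, 85, 85, 72, 45, 29] 
   held [
[... 275 characters left out ...]
85, 75, 45, 29] 
   held [206, 207, 208, 202, 148, 81, 82, 82, 82, 81, 81, 82, 82, 85, 85, 85, 85, 78, 61, 36, 29]
226 old [195, 194, 193, 198, 152, 73, 78, 79, 82, 67, 53, 55, 56, 56, 56, 55, 54, 60, 75, 80, 78] 
    new [212, 212, 212, 216, 169, 84, 87, 89, 90, 74, 78, 92, 89, 90, 91, 89, 85, 86, 74, 46, 29] 
   held [211, 211, 210, 213, 167, 81, 86, 85, 84, 77, 76, 83, 82, 84, 86, 85, 83, 82, 65, 37, 29]
228 old [76, 90, 90, 104, 108, 88, 80, 77, 71, 63, 56, 56, 55, 56, 56, 55, 54, 61, 75, 80, 79] 
    new [85, 101, 103, 117, 119, 99, 90, 86, 81, 69, 81, 92, 90, 90, 92, 90, 86, 86, 76, 52, 32] 
   held [84, 99, 101, 115, 118, 97, 87, 82, 74, 69, 76, 84, 82, 85, 85, 85, 85, 85, 71, 43, 27]
```

Post is standing with under ~1 mm to the end wall and contact felt at the side wall. Checking the surroundings of the bolt pin before pushing.

```bash
python3 - <<'E'
from prof import *
import h
F=F2();c,s=np.cos(F[2]),np.sin(F[2])
def fx_(C,uv,z):
    d=pix(C,uv,z)[:2]-np.array(F[:2]);return (1000*np.array([c*d[0]+s*d[1],-s*d[0]+c*d[1]])).round()
for n,uv in(('bin right corner',(286.5,188)),('bin bottom corner',(257,228)),('bin left corner',(196,178)),('bin profile tip',(285-20,178)),('blue top corner',(195,281)),('blue right',(270,300)),('blue r2',(301,385))):
    print(n,[(z,fx_(T,uv,z).tolist()) for z in(.0,.05,.1,.2)])
print('scene bin',[(z,fx_(S,(268,296),z).tolist(),fx_(S,(187,298),z).tolist()) for z in(0,.05)],'bin top near',[(z,fx_(S,(266,282),z).tolist()) for z in(.04,.06)],'blue', [(z,fx_(S,(250,296),z).tolist(),fx_(S,(457,322),z).tolist()) for z in(0,.1,.2,.3)])
h.go(W(F,(-110,182,125)),36.5)
E
```

```text
bin right corner [(0.0, [23.0, 30.0]), (0.05, [11.0, 31.0]), (0.1, [-0.0, 33.0]), (0.2, [-23.0, 36.0])]
bin bottom corner [(0.0, [-7.0, 132.0]), (0.05, [-17.0, 128.0]), (0.1, [-27.0, 124.0]), (0.2, [-47.0, 116.0])]
bin left corner [(0.0, [164.0, 173.0]), (0.05, [145.0, 167.0]), (0.1, [126.0, 160.0]), (0.2, [87.0, 148.0])]
bin profile tip [(0.0, [69.0, 53.0]), (0.05, [55.0, 54.0]), (0.1, [41.0, 54.0]), (0.2, [14.0, 54.0])]
blue top corner [(0.0, [-16.0, 304.0]), (0.05, [-25.0, 290.0]), (0.1, [-35.0, 277.0]), (0.2, [-53.0, 250.0])]
blue right [(0.0, [-145.0, 201.0]), (0.05, [-147.0, 193.0]), (0.1, [-150.0, 185.0]), (0.2, [-154.0, 170.0])]
blue r2 [(0.0, [-320.0, 254.0]), (0.05, [-313.0, 244.0]), (0.1, [-306.0, 233.0]), (0.2, [-291.0, 211.0])]
scene bin [(0, [-14.0, 125.0], [115.0, 167.0]), (0.05, [-29.0, 160.0], [90.0, 199.0])] bin top near [(0.04, [-14.0, 127.0]), (0.06, [-20.0, 142.0])] blue [(0, [15.0, 134.0], [-323.0, 93.0]), (0.1, [-20.0, 201.0], [-309.0, 167.0]), (0.2, [-55.0, 269.0], [-295.0, 240.0]), (0.3, [-90.0, 337.0], [-281.0, 314.0])]
rot [ 0.04 -0.2   0.09] then dp cm [ -1.08 -18.31   0.28]
```

```bash
python3 - <<'E'
from prof import *
F=F2();c,s=np.cos(F[2]),np.sin(F[2])
def fx_(C,uv,z):
    d=pix(C,uv,z)[:2]-np.array(F[:2]);return (1000*np.array([c*d[0]+s*d[1],-s*d[0]+c*d[1]])).round().tolist()
for n,C,uv in(('blue corner',T,(222,283)),('black tip T',T,(260,177)),('tip S1',S,(239,219)),('tip S2',S,(267,231)),('prof end T (95,180)',T,(264,185)),('prof end S (145,265)',S,(245,254)),('prof S (165,205)',S,(250,237)),('prof T(45,250)',T,(251,202)),('prof S(45,228)',S,(217,243))):
    print(n,[(z,fx_(C,uv,z)) for z in(.04,.08,.12,.2)])
im=cv2.imread('pics/top0.png').astype(int)
m=(im[:,:,0]-im[:,:,2]>25)&(im[:,:,0]<130)
for v in range(276,330,6):
    u=np.where(m[v,150:320])[0];print(v,150+u.min() if len(u) else None,150+u.max() if len(u) else None)
import h
h.go(W(F,(-33,145,135)),36.5)
E
```

```text
blue corner [(0.04, [-61.0, 251.0]), (0.08, [-66.0, 242.0]), (0.12, [-72.0, 234.0]), (0.2, [-84.0, 216.0])]
black tip T [(0.04, [66.0, 61.0]), (0.08, [55.0, 60.0]), (0.12, [43.0, 60.0]), (0.2, [20.0, 60.0])]
tip S1 [(0.04, [82.0, 5.0]), (0.08, [63.0, 42.0]), (0.12, [44.0, 78.0]), (0.2, [6.0, 152.0])]
tip S2 [(0.04, [23.0, 19.0]), (0.08, [7.0, 55.0]), (0.12, [-8.0, 91.0]), (0.2, [-38.0, 163.0])]
prof end T (95,180) [(0.04, [48.0, 64.0]), (0.08, [37.0, 64.0]), (0.12, [26.0, 64.0]), (0.2, [5.0, 63.0])]
prof end S (145,265) [(0.04, [40.0, 81.0]), (0.08, [24.0, 113.0]), (0.12, [8.0, 145.0]), (0.2, [-25.0, 209.0])]
prof S (165,205) [(0.04, [46.0, 41.0]), (0.08, [30.0, 76.0]), (0.12, [13.0, 110.0]), (0.2, [-20.0, 179.0])]
prof T(45,250) [(0.04, [36.0, 107.0]), (0.08, [26.0, 104.0]), (0.12, [15.0, 102.0]), (0.2, [-5.0, 98.0])]
prof S(45,228) [(0.04, [96.0, 71.0]), (0.08, [77.0, 103.0]), (0.12, [57.0, 136.0]), (0.2, [17.0, 201.0])]
276 None None
282 193 194
288 187 199
294 180 204
300 174 210
306 167 215
312 161 220
318 155 225
324 150 231
rot [ 0.04 -0.2   0.09] then dp cm [  6.62 -14.61  -0.72]
```

Emit:
carry_out --deltas '[{"dp": [1.1,-2.45,-0.1],"delta_rot": [0,0,0]},{"dp": [1.1,-2.45,-0.1],"delta_rot": [0,0,0]},{"dp": [1.1,-2.45,-0.1],"delta_rot": [0,0,0]},{"dp": [1.1,-2.45,-0.1],"delta_rot": [0,0,0]},{"dp": [1.1,-2.4,-0.1],"delta_rot": [0,0,0]},{"dp": [1.1,-2.4,-0.1],"delta_rot": [0,0,0]},{"dp": [0,0,0],"delta_rot": [0,0,0]},{"dp": [0,0,0],"delta_rot": [0,0,0]}]' --hand 0

```text
clock: 23.0
eef_pos: [0.4934, 0.1952, 0.1342]
orientation: [-0.001, 0.949, 0.316, 0.002]
wrist_force: [0.3, -0.0, -0.4]
finger_gap: 0.0427
grasp_force: 0.0
```

```bash
python3 - <<'E'
from prof import *
import h
F=F2();st=stat(F);print(st['joint_pos'].round(2),st['finger_gap'])
h.go(W(F,(-33,145,58)),36.5)
C=cam('wrist',st);im=arm.get_image('wrist');cv2.imwrite('pics/w9.png',im[:,:,::-1]);g=cv2.cvtColor(im,cv2.COLOR_RGB2GRAY)
print(proj(C,[W(F,(-33,145,88)),W(F,(-33,50,40.5)),W(F,(-33,120,40.5))]))
print('y along bolt top',line(g,C,F,(-33,30,40),(-33,145,40),116).tolist())
print('x across bolt', line(g,C,F,(-55,70,41),(-10,70,41),91).tolist())
E
```

```text
fix mm [-31.2 148.  134.2] head 36.9 tilt [0.004 0.004] F fix [ 0.3 -0.2 -0.4] 23.0
[ 0.04  0.58 -0.69  2.1   0.6   0.66 -1.98] 0.042654301178341916
rot [-0.06 -0.3   0.4 ] then dp cm [-0.18  0.3   7.62]
[[319.632433   223.0722334 ]
 [441.68923072 201.1313637 ]
 [350.99584842 200.48167817]]
y along bolt top [222, 222, 223, 223, 226, 211, 177, 194, 210, 207, 172, 199, 210, 208, 208, 208, 210, 210, 210, 207, 209, 209, 211, 210, 211, 211, 212, 212, 213, 210, 213, 212, 212, 213, 213, 213, 213, 213, 215, 206, 147, 122, 123, 122, 125, 124, 125, 126, 124, 126, 125, 127, 124, 125, 126, 125, 127, 127, 126, 126, 126, 128, 127, 126, 126, 127, 127, 127, 127, 125, 128, 128, 127, 128, 130, 129, 127, 129, 129, 128, 129, 129, 129, 130, 129, 130, 129, 130, 130, 130, 131, 129, 131, 130, 130, 131, 130, 130, 130, 130, 129, 131, 131, 130, 131, 126, 121, 101, 33, 2, 9, 10, 6, 17, 8, 11]
x across bolt [219, 215, 218, 221, 226, 228, 229, 230, 230, 230, 230, 231, 230, 229, 208, 193, 185, 206, 228, 220, 208, 191, 163, 131, 104, 84, 78, 79, 82, 76, 87, 119, 166, 209, 220, 215, 199, 206, 214, 220, 222, 223, 212, 197, 173, 160, 156, 188, 209, 221, 208, 202, 212, 214, 209, 172, 131, 88, 78, 94, 159, 204, 234, 235, 234, 232, 232, 232, 231, 230, 230, 232, 233, 234, 235, 236, 237, 237, 234, 223, 200, 170, 134, 102, 78, 77, 79, 85, 110, 118, 114]
```

Emit:
carry_out --deltas '[{"dp": [-0.18,0.3,0],"delta_rot": [0,-0.3,0.4]},{"dp": [0,0,1.9],"delta_rot": [0,0,0]},{"dp": [0,0,1.9],"delta_rot": [0,0,0]},{"dp": [0,0,1.9],"delta_rot": [0,0,0]},{"dp": [0,0,1.8],"delta_rot": [0,0,0]},{"dp": [0,0,0],"delta_rot": [0,0,0]},{"dp": [0,0,0],"delta_rot": [0,0,0]}]'

```text
clock: 23.63
eef_pos: [0.4928, 0.186, 0.0578]
orientation: [0.001, 0.951, 0.31, -0.003]
wrist_force: [-0.3, 0.1, 0.4]
finger_gap: 0.043
grasp_force: 0.0
```

Emit:
carry_out --deltas '[{"dp": [0,0,0],"delta_rot": [0,0,0]},{"dp": [0,0,0],"delta_rot": [0,0,0]},{"dp": [0,0,0],"delta_rot": [0,0,0]},{"dp": [0,0,0],"delta_rot": [0,0,0]},{"dp": [0,0,0],"delta_rot": [0,0,0]}]' --hand -1 --newtons 25

```text
clock: 24.05
eef_pos: [0.4936, 0.1879, 0.0596]
orientation: [0.001, 0.951, 0.311, -0.0]
wrist_force: [-0.2, -1.0, 7.1]
finger_gap: 0.0152
grasp_force: 25.9
```

```bash
python3 -c "
from prof import *
stat(F2())"
```

```text
fix mm [-35.3 142.   59.6] head 36.21 tilt [-0.001 -0.002] F fix [-0.7 -0.7  7.1] 24.05
```

Emit:
carry_out --deltas '[{"dp": [0,0.4,-0.1],"delta_rot": [0,0,0]},{"dp": [0,0.5,0],"delta_rot": [0,0,0]},{"dp": [0,0.5,0],"delta_rot": [0,0,0]},{"dp": [0,0.5,0],"delta_rot": [0,0,0]},{"dp": [0,0.5,0],"delta_rot": [0,0,0]},{"dp": [0,0.5,0],"delta_rot": [0,0,0]},{"dp": [0,0.5,0],"delta_rot": [0,0,0]},{"dp": [0,0.5,0],"delta_rot": [0,0,0]},{"dp": [0,0.5,0],"delta_rot": [0,0,0]},{"dp": [0,0.5,0],"delta_rot": [0,0,0]},{"dp": [0,0.3,0],"delta_rot": [0,0,0]},{"dp": [0,0,0],"delta_rot": [0,0,0]}]'

```text
clock: 25.05
eef_pos: [0.5256, 0.1452, 0.0597]
orientation: [0.001, 0.951, 0.31, -0.0]
wrist_force: [4.4, 2.4, -2.6]
finger_gap: 0.0152
grasp_force: 25.3
```

```bash
python3 -c "
from prof import *
stat(F2())"
```

```text
fix mm [-35.   88.7  59.7] head 36.15 tilt [-0.    -0.001] F fix [ 4.9 -0.7 -2.6] 25.05
```

Emit:
carry_out --deltas '[{"dp": [0,0.3,0],"delta_rot": [0,0,0]},{"dp": [0,0.2,0],"delta_rot": [0,0,0]},{"dp": [0,0,0],"delta_rot": [0,0,0]},{"dp": [0,0,0],"delta_rot": [0,0,0]},{"dp": [0,0,0],"delta_rot": [0,0,0]}]'

```text
clock: 25.47
eef_pos: [0.5258, 0.1449, 0.0597]
orientation: [-0.002, 0.95, 0.312, -0.001]
wrist_force: [-0.5, 7.7, -3.1]
finger_gap: 0.0151
grasp_force: 25.5
```

```bash
python3 -c "
from prof import *
stat(F2())"
```

```text
fix mm [-35.   88.3  59.7] head 36.35 tilt [-0.003  0.003] F fix [ 4.2  6.5 -3.1] 25.4667
```

Emit:
carry_out --deltas '[{"dp": [0,0.2,0],"delta_rot": [0,0,0]},{"dp": [0,0.1,0],"delta_rot": [0,0,0]},{"dp": [0,0,0],"delta_rot": [0,0,0]},{"dp": [0,0,0],"delta_rot": [0,0,0]},{"dp": [0,0,0],"delta_rot": [0,0,0]}]'

```text
clock: 25.88
eef_pos: [0.5258, 0.1449, 0.0597]
orientation: [-0.004, 0.95, 0.313, -0.001]
wrist_force: [-2.4, 12.8, -1.1]
finger_gap: 0.0151
grasp_force: 25.8
```

```bash
python3 -c "
from prof import *
stat(F2())"
```

```text
fix mm [-35.   88.3  59.7] head 36.45 tilt [-0.004  0.006] F fix [ 5.7 11.8 -1.1] 25.8833
```

Emit:
carry_out --deltas '[{"dp": [0,-0.3,0],"delta_rot": [0,0,0]},{"dp": [0,0,0],"delta_rot": [0,0,0]}]'

```text
clock: 26.05
eef_pos: [0.5258, 0.1449, 0.0597]
orientation: [-0.002, 0.95, 0.312, -0.001]
wrist_force: [0.2, 7.7, -2.1]
finger_gap: 0.0149
grasp_force: 25.5
```

Emit:
carry_out --deltas '[{"dp": [0,0,0],"delta_rot": [0,0,0]},{"dp": [0,0,0],"delta_rot": [0,0,0]},{"dp": [0,0,0],"delta_rot": [0,0,0]},{"dp": [0,0,0],"delta_rot": [0,0,0]}]' --hand 0

```text
clock: 26.38
eef_pos: [0.526, 0.1397, 0.0592]
orientation: [0.002, 0.951, 0.31, -0.003]
wrist_force: [-0.1, -1.5, -0.5]
finger_gap: 0.0427
grasp_force: 0.0
```

Emit:
carry_out --deltas '[{"dp": [0,0,-1],"delta_rot": [0,0,0]},{"dp": [0,0,-2],"delta_rot": [0,0,0]},{"dp": [0,0,-2.5],"delta_rot": [0,0,0]},{"dp": [0,0,-2],"delta_rot": [0,0,0]},{"dp": [-2,0,0],"delta_rot": [0,0,0]},{"dp": [-3,0,0],"delta_rot": [0,0,0]},{"dp": [-3,0,0],"delta_rot": [0,0,0]},{"dp": [-2,0,0],"delta_rot": [0,0,0]},{"dp": [0,0,0],"delta_rot": [0,0,0]}]'

```text
clock: 27.13
eef_pos: [0.4405, 0.0781, 0.1346]
orientation: [0.003, 0.951, 0.31, -0.005]
wrist_force: [-0.5, -1.3, -0.2]
finger_gap: 0.0426
grasp_force: 0.0
```

```bash
python3 - <<'E'
from prof import *
F=F2();st=stat(F)
C=cam('wrist',st);im=arm.get_image('wrist');cv2.imwrite('pics/w10.png',im[:,:,::-1]);g=cv2.cvtColor(im,cv2.COLOR_RGB2GRAY)
print(proj(C,[W(F,(-33,89,88)),W(F,(-33,-22,34))]))
print('y along pin mid',line(g,C,F,(-33,70,64),(-33,110,64),41).tolist())
sc=arm.get_image('scene');cv2.imwrite('pics/scene7.png',sc[:,:,::-1]);n=cv2.cvtColor(sc,cv2.COLOR_RGB2GRAY).astype(int)
o=cv2.imread('pics/scene6.png',0).astype(int)
for v in(180,198,206,220,226,228):print(v,n[v,260:302].tolist(),'\n   ',o[v,260:302].tolist())
print('bolt line',[ (y,int(n[tuple(proj(S,W(F,(-33,y,40)))[0].round().astype(int)[::-1])]),int(o[tuple(proj(S,W(F,(-33,y,40)))[0].round().astype(int)[::-1])])) for y in range(-40,50,4)])
d=abs(n-o)>25;print('changes',[ (v,''.join('#' if d[v:v+4,u:u+4].mean()>.3 else '.' for u in range(180,440,4))) for v in range(190,300,8)])
E
```

```text
fix mm [-143.3   85.3  134.6] head 36.11 tilt [-0.009 -0.009] F fix [-1.2 -0.7 -0.2] 27.1333
[[306.33964498  23.65047628]
 [470.92526691  37.74155574]]
y along pin mid [191, 192, 190, 190, 190, 192, 191, 191, 190, 196, 171, 62, 20, 44, 54, 56, 58, 58, 59, 61, 63, 59, 60, 58, 56, 54, 33, 79, 193, 193, 192, 175, 155, 192, 190, 191, 189, 191, 162, 170, 194]
180 [213, 213, 214, 214, 219, 170, 82, 88, 88, 93, 97, 95, 92, 92, 79, 51, 33, 30, 27, 62, 89, 90, 88, 87, 88, 86, 98, 107, 88, 66, 64, 75, 85, 74, 62, 56, 178, 221, 217, 216, 216, 215] 
    [208, 208, 208, 209, 213, 167, 85, 84, 86, 88, 93, 92, 88, 89, 76, 50, 32, 29, 25, 51, 82, 86, 85, 85, 86, 84, 95, 104, 93, 72, 60, 71, 82, 72, 59, 51, 173, 216, 212, 211, 211, 210]
198 [216, 214, 215, 215, 216, 219, 189, 118, 88, 90, 93, 91, 91, 88, 83, 83, 80, 74, 73, 74, 78, 84, 86, 90, 93, 94, 93, 92, 92, 75, 62, 63, 77, 88, 73, 58, 111, 196, 220, 219, 187, 204] 
    [210, 209, 209, 210, 211, 213, 183, 114, 84, 88, 90, 88, 87, 85, 80, 79, 78, 71, 72, 72, 75, 81, 83, 87, 89, 90, 90, 88, 87, 72, 60, 60, 74, 84, 71, 55, 109, 190, 216, 214, 182, 
[... 2231 characters left out ...]
.............'), (230, '.............................###....#########################....'), (238, '............................####....#############################'), (246, '.........................###........#############################'), (254, '.........................###.......##############################'), (262, '.........................###.........############..##.########...'), (270, '......................#####..........#..#########################'), (278, '......................#####...........###########################'), (286, '......................#####..........############....############'), (294, '.......................###............###########################')]
```

```bash
python3 -c "
from station import arm
print(arm.close_job())"
```

```text
the job is handed in; nothing more can be done
None
```

The post stands free in the corner, under about 1 mm from the end wall by the camera and in felt contact with the side wall; the bolt is pushed home to its stop, and the job was handed in at about 27 s. On the first try the post dragged on the side wall and stood about 12 mm short, so I re-gripped it and slid it in, raised about 1 mm off the trolley; the small parts were not re-checked at the end.

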